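# Nip a stepped shaft endwise in a turnbuckle draw clamp

### The arm

A 7-joint arm with a two-finger parallel gripper is mounted at the origin on a cart in front of the work surface, level with it; the furniture and walls round the work are solid. World frame = base frame: x ahead of the robot, y to its left, z up, the work surface at z = 0. Lengths are in m, angles in rad, forces in N, time in s.
With the tool pointing down it reaches from about 0.425 to 0.925 m from the base axis. Payload 6.8 kg.
Tool frame: the origin (TCP) lies at the centre of the arm's flange, where the gripper is bolted on; the fingertips stand 173 mm ahead of it and the grasp point (between the pads) lies 155 mm ahead of it (finger_overhang is the distance from the TCP to the fingertips, in m); y points along the fingers, z is the direction in which the jaws open and shut, and the axes are right-handed (so a half turn about y gives the same grasp; the last joint's range is limited). The gripper opens to 85 mm and grips with 20 to 120 N. Pads are 22 mm wide; open, the fingers measure 114 mm over their backs; the gripper's body (76 mm by 85 mm) begins 54 mm behind the grasp point. The pads swing forward as they close: fully open they stand 13 mm farther back than shut.
Start: joints at [1.091, 0.477, 0.022, 1.555, -0.011, 1.109, -0.083], TCP at [0.245, -0.629, 0.405] pointing down, gripper open.
Joint ranges: [-2.96, 2.96], [-0.34, 2.1], [-1.41, 1.46], [0.24, 2.44], [-1.37, 4.51], [0.17, 1.92], [-2.96, 2.96]. Speed limits (rad/s): [2.39, 2.39, 3.14, 3.14, 3.14, 3.14, 3.14].

### API

Orientations are given as a rotation vector (axis times angle).
In Python, from bench import get_obs, grab_frame, hand_in, finger_overhang gives the robot as it stands. The module is installed in compiled form; this text tells all that it offers.
- The arm moves only by the shell command python3 -m jog 'ROWS' [FORCE]. ROWS is JSON, a list of rows, each a list of 3 entries, a list of its own where there are three numbers: the shift along the tool's x, y, z in cm, then the turn about the tool's y in rad, then the gripper command: -1 is fully open, 1 is shut, values between are in proportion. In form: [[[x, y, z], twist, gripper], ...]. A call has 1 to 10 rows; each row is the pose to reach, as a shift and turn from the pose commanded when the call began, along the tool's axes at that moment; what a row does not reach only later rows make up. A row lasts 1/8 s, in which the tool goes at most 62.5 mm and 10.7 degrees, less where a joint would pass 70% of its speed; a pose out of reach is approached as far as the arm can. A call with a gripper value outside its range is refused whole. The fingers move at their own pace and stop on an object; FORCE is the grip in N (left out, the last holds). Time passes only in rows, so rows that repeat a pose let the fingers close. It gives the time, the measured TCP pose, the force and the opening at its end, in the units of the state.
- get_obs(): the state, without advancing time (a new reading comes with each control period).
- grab_frame(name): name is "scene" or "top"; returns a dict with "image" (400x640x3 uint8, blue, green, red), "fx", "fy", "cx", "cy" (pixels), "origin" and "rotation" of the camera in the world. Camera axes: x right, y up, looking along -z (the intrinsics and any distortion apply to the point x, -y, -z); pixel columns grow to the right and rows downward; lengths in m; the calibration is good to about 2 mm. A picture is of the moment at which its call begins. There is no depth.
- hand_in(): hands the job in, once; it reports no verdict.
The state is a dict: "clock": time; "joints": joint angles; "qvel": joint speeds; "tau": joint torques, N m; "tcp_pos": TCP position; "orientation": TCP orientation; "contact_force": force on the tool from outside, world axes, zero at the start; "moment": the same for the moment, N m; "grip_width": finger opening in m.
Only numpy, scipy, OpenCV 4.12 (cv2) and the standard library are available. Lean on these libraries where they do the work, as an engineer would, in place of code of your own. Each camera call takes 0.05 s, during which the arm holds its last target.

### The job

The stepped shaft is to be measured: lay it in the two vee rests of the draw clamp, lengthwise between the jaws and the right way round so that it lies level, and let go of it. Then turn the turnbuckle by its cross bars, the uppermost bar going away from you, until both jaws have drawn in and nip the shaft firmly by its ends: stop as soon as the turning clearly stiffens, because screwing on with full force would bruise the shaft ends. Leave the gauges lying about where they are, and take your hands off.

Things in the scene. Friction and masses are not known exactly. Their poses are not given: they have to be found in the camera images.
- clamp: Draw clamp, fixed on the bench: grey base plate 235 (x) x 262 (y) x 14 mm, origin at the centre of its underside, z up, x away from the robot, y to the left. The turnbuckle (at x = -62.5 mm) and the seat of the shaft (at x = +62.5 mm) lie side by side along y, both 85 mm above the bench; a jaw stands across either end of both.
- shaft_seat (a point): Point fixed to the clamp, 85 mm above the bench, where the middle of the shaft's length and axis comes when it lies in the rests; axes as the clamp. Between the two rests there is open space down to the guide bars, 43 mm above the bench.
- rest_20 (a point): Axis point of the vee rest for the shaft's 20 mm journal, 26 mm to the -y side of the seat point, at the same height; axes as the clamp. Fixed 90 degree vee of steel, 10 mm wide along y, 38 mm across x; its shoulders end about level with this point.
- rest_16 (a point): Axis point of the like vee rest for the shaft's 16 mm journal, 48 mm to the +y side of the seat point; its shoulders end 2 mm above this point.
- jaw_left: Jaw at +y: upright aluminium plate, top 103 mm above the bench, that slides along y on the guide bars. Its round pad (22 mm) faces the shaft's end and at the start stands 4 to 7 mm clear of it, differing from time to time. Only the turnbuckle moves it. Its origin is not at the pad: it lies near the clamp's origin and shifts with the jaw.
- jaw_right: The same jaw at -y, mirrored: it always moves by the same amount the other way.
- turn_axis (a point): Point fixed to the clamp, on the turnbuckle's axis, mid-way along it, 85 mm above the bench; axes as the clamp (the turnbuckle turns about y). Two saddles 24 mm to either side along y reach no higher than this point; the space above is free.
- turnbuckle: Turnbuckle body, 82 mm long, hub 30 mm thick, origin at point turn_axis, y its axis of turning. Two round cross bars 9 mm thick, one along its own z (at y = -6 mm), one along its own x (at y = +6 mm), stick out 50 mm from the axis on both sides: a bar end every quarter turn. Left- and right-hand threads: it turns without shifting and stays where it is left.
- hub (a point): Centre of the turnbuckle, turning with it. Turned positively about y (the top going to the clamp's +x) it draws both jaws in, 1.27 mm each a radian; 3 to 6 rad are needed. Turning free takes 0.30 N m (7 to 8 N on a bar 42 mm from the axis). With both jaws on the shaft it climbs within 0.2 to 0.5 rad: 0.37 N m nips lightly, 0.45 N m (11 to 12 N) is right, 0.6 N m is too hard.
- step_shaft: The stepped shaft as one body (turned steel, about 190 g): its origin lies under the middle of its length, 12.5 mm below its axis. It starts lying on the bench, axis level, on its 25 mm thick part.
- shaft_mid (a point): Middle of the stepped shaft, on its axis, which is y; 125 mm long. From -y to +y: spigot of 12 mm diameter (y = -62.5 to -41 mm), journal of 20 mm (-41 to -11), body of 25 mm (-11 to +34), journal of 16 mm (+34 to +62.5). Its centre of mass is at y = +4 mm, a good place to grip it, across the 25 mm body.
- micrometer_mid (a point): Micrometer lying on the bench, 44 x 132 x 16 mm, a bystander; this point is its middle.
- ring_mid (a point): Round knurled ring gauge, 60 mm across and 18 mm high, a bystander; this point is its middle.
- plug_mid (a point): Double-ended plug gauge lying on the bench, 18 x 108 x 16 mm, a bystander; this point is its middle.

How it is judged:
By the outcome, as a careful person would: the job done as asked, in the order asked, and still so for the second after the job is handed in, with the robot touching nothing.
It also fails if it takes over 72 s, if anything falls off the work surface, if the arm or the gripper's body presses on something with over 40 N, if the wrist force passes 120 N, or if a joint passes its speed limit or range.

## Working session

There is one attempt and no reset: what is moved stays moved. The work goes in short steps, Python scripts to look and compute and a shell command to move; the robot and the scene stay as the last step left them, time stands still between calls to the robot, and variables do not carry over. Pictures are saved under pics/ and viewed, and the job is handed in when it is done.

```bash
mkdir -p pics; python3 - <<'E'
from bench import *
import cv2
o=get_obs();print(o); print(finger_overhang)
for n in("scene","top"):
    f=grab_frame(n);cv2.imwrite(f"pics/{n}0.png",f["image"])
    print(n,{k:v for k,v in f.items() if k!="image"})
E
```

```text
{'clock': 0.0, 'joints': array([ 1.09092041,  0.47776518,  0.02233956,  1.55641918, -0.01148764,
        1.10931542, -0.08311798]), 'qvel': array([-0.00131581,  0.00064566, -0.00013891, -0.00110568, -0.00025957,
       -0.00135314,  0.00028431]), 'tau': array([ 5.22937826e-04, -5.96461916e+01,  1.60831857e+00, -2.81188613e+01,
        1.25499425e-02,  9.36389377e-03,  3.54763677e-05]), 'tcp_pos': array([ 0.24511627, -0.62863131,  0.40376249]), 'orientation': array([-0.38008849,  2.02027068, -2.01674522]), 'contact_force': array([0.85221002, 0.80944057, 0.58829076]), 'moment': array([ 0.02493156, -0.00763149,  0.05451283]), 'grip_width': 0.08512061868175505}
0.1734
scene {'fx': 373.35426790183806, 'fy': 373.35426790183806, 'cx': 315.37550052330425, 'cy': 201.6702353871429, 'origin': array([0.19198159, 0.6420977 , 0.90906314]), 'rotation': array([ 0.25571843, -0.88897823, -2.42222941])}
top {'fx': 438.20502878759737, 'fy': 438.20502878759737, 'cx': 326.04716397507855, 'cy': 198.38288101076571, 'origin': array([0.3453175 , 0.03693019, 1.24826952]), 'rotation': array([ 0.15140041, -0.14628974, -1.56914435])}
```

View pics/scene0.png

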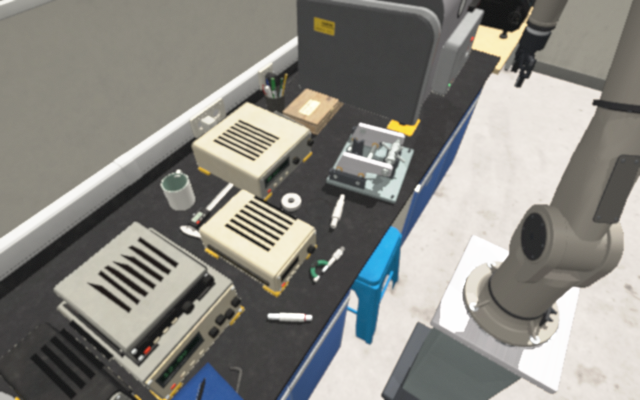

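View pics/top0.png

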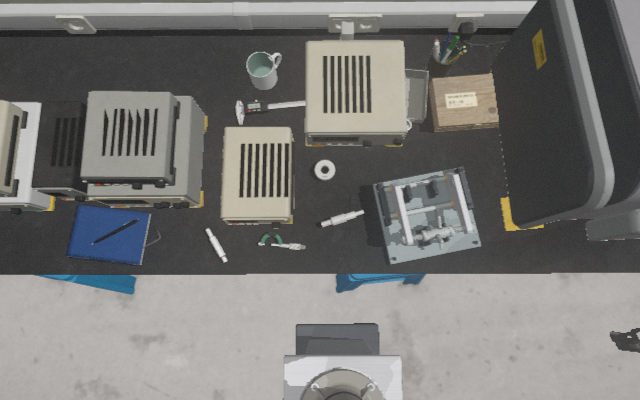

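```bash
python3 - <<'E'
import cv2
i=cv2.imread("pics/top0.png")
cv2.imwrite("pics/t1.png",cv2.resize(i[150:275,310:490],None,fx=4.4,fy=4.4,interpolation=cv2.INTER_CUBIC))
cv2.imwrite("pics/t2.png",cv2.resize(i[150:275,190:380],None,fx=4.2,fy=4.2,interpolation=cv2.INTER_CUBIC))
i=cv2.imread("pics/scene0.png")
cv2.imwrite("pics/s1.png",cv2.resize(i[110:330,260:420],None,fx=2.7,fy=2.7,interpolation=cv2.INTER_CUBIC))
cv2.imwrite("pics/s2.png",cv2.resize(i[110:210,310:430],None,fx=6,fy=6,interpolation=cv2.INTER_CUBIC))
E
```

```text
(no output)
```

View pics/t1.png

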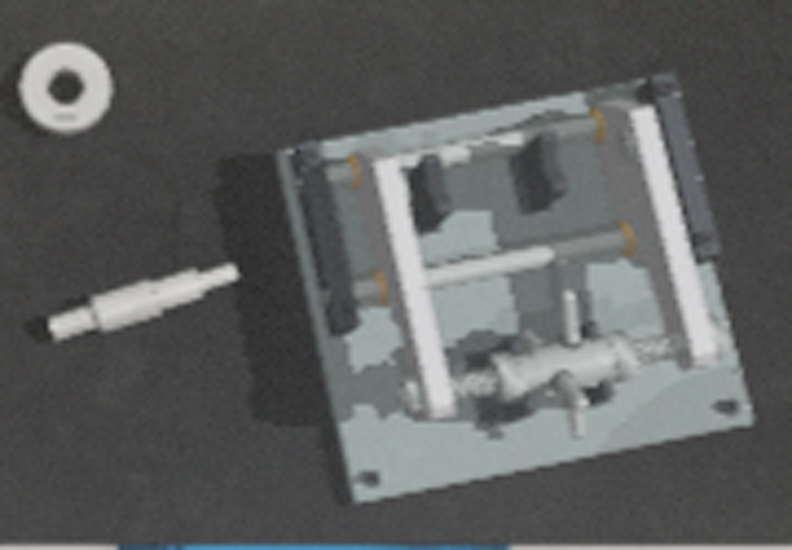

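View pics/t2.png

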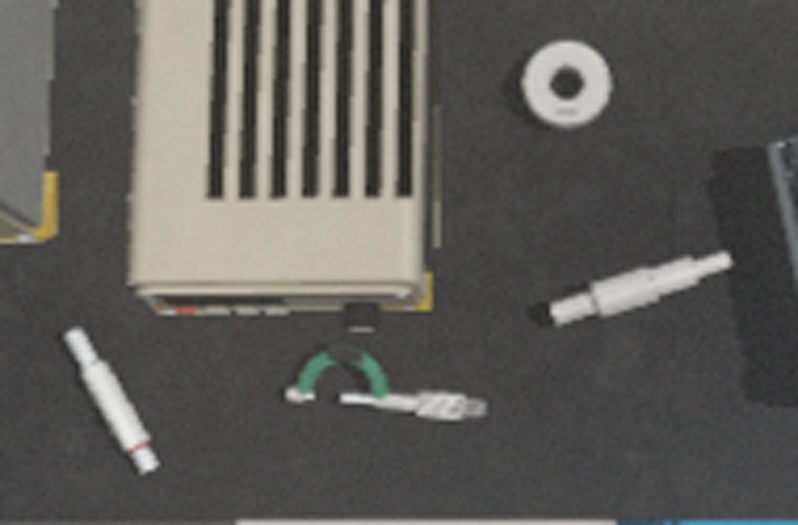

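View pics/s1.png

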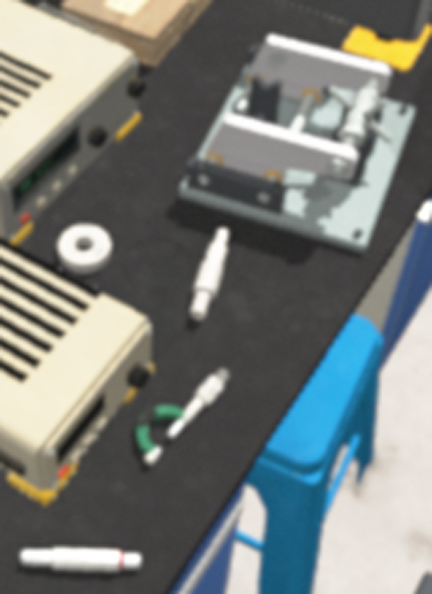

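View pics/s2.png

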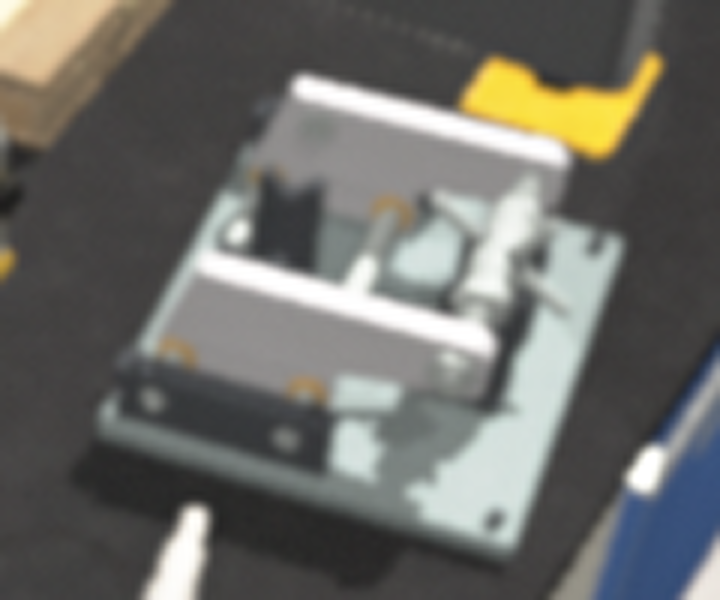

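```bash
cat > h.py <<'E'
import numpy as np,cv2
from scipy.spatial.transform import Rotation as R
from bench import *
def ray(f,u,v):
    d=np.array([(u-f["cx"])/f["fx"],-(v-f["cy"])/f["fy"],-1.0])
    return f["origin"],R.from_rotvec(f["rotation"]).as_matrix()@d
def cast(f,u,v,z):
    o,d=ray(f,u,v);return o+d*(z-o[2])/d[2]
def proj(f,p):
    q=R.from_rotvec(f["rotation"]).as_matrix().T@(np.asarray(p)-f["origin"])
    return np.array([f["cx"]+f["fx"]*q[0]/-q[2],f["cy"]-f["fy"]*q[1]/-q[2]])
E
python3 - <<'E'
from h import *
o=get_obs();Rt=R.from_rotvec(o["orientation"]).as_matrix();print(Rt.round(3))
f=grab_frame("top");s=grab_frame("scene")
t=lambda u,v:(310+(u+.5)/4.4-.5,150+(v+.5)/4.4-.5)
c=[cast(f,*t(*p),.014)[:2] for p in [(283,152),(674,73),(754,424),(352,502)]]
c=np.array(c);print(c.round(4));print("top centre",c.mean(0),[np.linalg.norm(c[i]-c[(i+1)%4]).round(4) for i in range(4)])
ex=(c[0]+c[1]-c[2]-c[3]);print("yaw x",np.degrees(np.arctan2(ex[1],ex[0])));ey=(c[0]+c[3]-c[1]-c[2]);print("yaw y",np.degrees(np.arctan2(-ey[0],ey[1])))
t=lambda u,v:(310+(u+.5)/6-.5,110+(v+.5)/6-.5)
c=np.array([cast(s,*t(*p),.014)[:2] for p in [(100,415),(628,240),(515,550)]]);print("scene",c.round(4),np.linalg.norm(c[0]-c[2]),np.linalg.norm(c[1]-c[2]), (c[0]+c[1])/2)
# shaft
for n,F,roi in(("top",f,(200,240,312,370)),("scene",s,(190,232,325,350))):
    g=cv2.cvtColor(F["image"],cv2.COLOR_BGR2GRAY);a,b,cc,d=roi
    m=np.zeros_like(g);m[a:b,cc:d]=(g[a:b,cc:d]>125)*255
    nn,l,st,ce=cv2.connectedComponentsWithStats(m);k=1+np.argmax(st[1:,4]);print(n,st[k],ce[k])
    v,u=np.nonzero(l==k)
    P=np.array([cast(F,x,y,.0125)[:2] for x,y in zip(u,v)])
    mu=P.mean(0);w,V=np.linalg.eigh(np.cov((P-mu).T));e=V[:,1];e=e*np.sign(e[1]);q=(P-mu)@e;w2=(P-mu)@np.array([-e[1],e[0]])
    print("mid",mu+e*(q.max()+q.min())/2,"len",np.ptp(q),"yaw",np.degrees(np.arctan2(-e[0],e[1])))
    for qq in np.arange(q.min(),q.max(),.0125):
        ss=(q>=qq)&(q<qq+.0125);print(round(qq-(q.max()+q.min())/2,4),np.ptp(w2[ss]).round(4),w2[ss].mean().round(4))
E
```

```text
[[-0.932 -0.001  0.363]
 [-0.363  0.001 -0.932]
 [ 0.    -1.    -0.002]]
[[ 0.6233 -0.0977]
 [ 0.6757 -0.3571]
 [ 0.4444 -0.3937]
 [ 0.396  -0.136 ]]
top centre [ 0.53484091 -0.24611193] [np.float64(0.2646), np.float64(0.2342), np.float64(0.2622), np.float64(0.2305)]
yaw x 9.282457385404548
yaw y 11.032514993781618
scene [[ 0.6261 -0.0958]
 [ 0.4419 -0.392 ]
 [ 0.3929 -0.1344]] 0.2363498274808257 0.2622748684102049 [ 0.53402809 -0.24392795]
top [321 210  43  17 279] [341.24731183 218.07885305]
mid [ 0.52589026 -0.00509892] len 0.12549949314275513 yaw 17.561515587595288
-0.0627 0.0101 0.0002
-0.0502 0.0136 -0.0006
-0.0377 0.0183 -0.0001
-0.0252 0.0181 0.0003
-0.0127 0.0226 0.0
-0.0002 0.0226 0.0001
0.0123 0.0236 -0.0
0.0248 0.0226 -0.0001
0.0373 0.0145 0.0001
0.0498 0.0145 0.0001
0.0623 0.0 -0.0014
scene [331 194  14  34 245] [337.43265306 210.58367347]
mid [ 0.52687003 -0.0048618 ] len 0.13580635053738194 yaw 18.01853889269563
-0.0679 0.0141 0.0005
-0.0554 0.0174 -0.0001
-0.0429 0.0209 -0.0005
-0.0304 0.0229 0.0002
-0.0179 0.0257 -0.0001
-0.0054 0.0276 0.0002
0.0071 0.0274 -0.0001
0.0196 0.0262 0.0003
0.0321 0.0193 -0.0005
0.0446 0.0183 -0.0004
0.0571 0.0153 0.0008
```

```bash
cat > ov.py <<'E'
from h import *
def ov(F,roi,k,C,yaw,fn):
    a,b,c,d=roi
    im=cv2.resize(F["image"][a:b,c:d],None,fx=k,fy=k,interpolation=cv2.INTER_CUBIC)
    M=R.from_euler("z",yaw,degrees=True).as_matrix()
    def px(p):
        q=proj(F,M@np.array(p)+np.array([C[0],C[1],0])); return tuple(int(round(x)) for x in ((q[0]+.5-c)*k,(q[1]+.5-a)*k))
    pl=lambda pts,col:cv2.polylines(im,[np.array([px(p) for p in pts])],True,col,1)
    pl([(x,y,.014) for x,y in((.1175,.131),(.1175,-.131),(-.1175,-.131),(-.1175,.131))],(0,0,255))
    for y,z in((-.026,.085),(.048,.087)): pl([(x,yy,z) for x,yy in((.0435,y-.005),(.0435,y+.005),(.0815,y+.005),(.0815,y-.005))],(0,255,255))
    pl([(-.0625,-.041,.085),(-.0625,.041,.085)],(255,0,0))
    cv2.imwrite(fn,im)
E
python3 - <<'E'
from ov import *
f=grab_frame("top");s=grab_frame("scene")
g=cv2.cvtColor(f["image"],cv2.COLOR_BGR2GRAY)
m=np.zeros_like(g);m[165:250,390:480]=(g[165:250,390:480]>195)*255
n,l,st,ce=cv2.connectedComponentsWithStats(m)
for k in range(1,n):
    if st[k,4]>60:
        v,u=np.nonzero(l==k);P=np.array([cast(f,x,y,.103)[:2] for x,y in zip(u,v)])
        r=cv2.minAreaRect((P*1000).astype(np.float32));print(st[k],r)
C=(.5345,-.2455)
ov(f,(150,275,365,490),6,C,10.6,"pics/ot.png");ov(s,(110,210,310,430),6,C,10.6,"pics/os.png")
E
```

```text
[454 175  19  56 233] ((553.767578125, -322.2201843261719), (152.13926696777344, 12.155115127563477), 11.585033416748047)
[396 186  17  57 250] ((523.1051635742188, -165.41168212890625), (151.96099853515625, 12.525179862976074), 11.02440357208252)
```

View pics/ot.png

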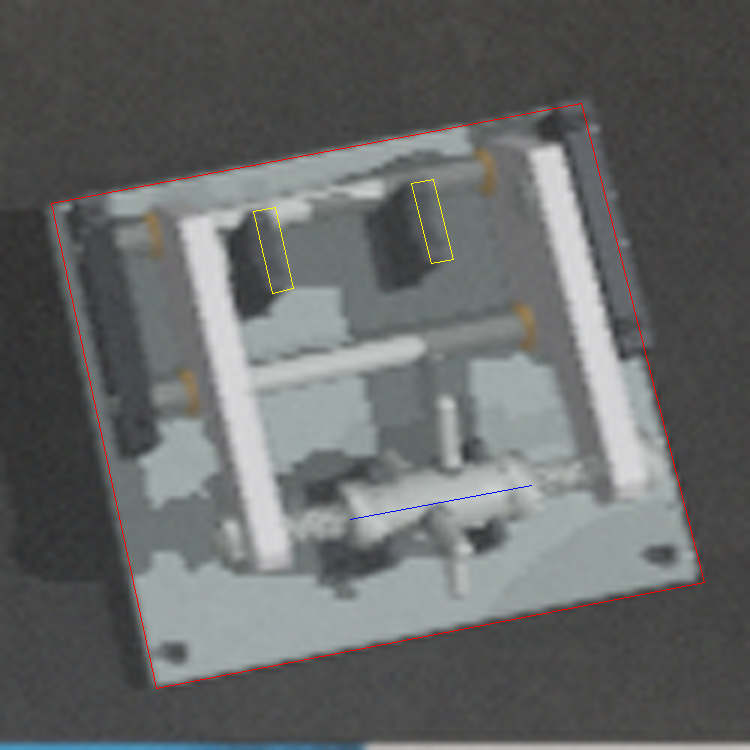

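View pics/os.png

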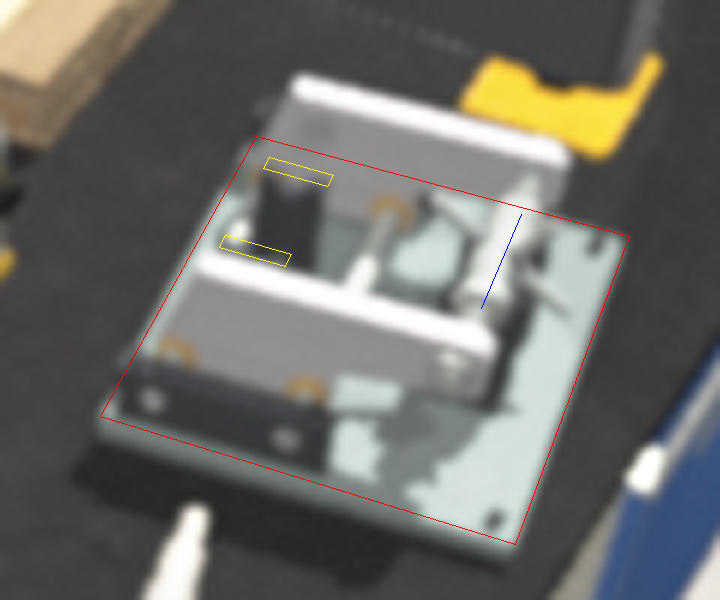

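```bash
python3 - <<'E'
from h import *
f=grab_frame("top")
for n,p,z in(("ring",(325,170),.018),("mic",(285,243),.01),("foot",(503,228),.0),("plug",(216,245),.01),("moncorner",(520,225),0),("edge",(400,272),0)): print(n,cast(f,*p,z).round(3))
E
python3 -m jog '[[[-4,0,-4],-0.12,-0.2],[[-8,0,-8],-0.25,-0.2],[[-12,0,-12],-0.37,-0.2],[[-16,0,-16],-0.5,-0.2],[[-20,0,-20],-0.62,-0.2],[[-24,0,-24],-0.75,-0.2],[[-28,0,-28],-0.87,-0.2],[[-32,0,-32],-1.0,-0.2],[[-36,0,-36],-1.12,-0.2],[[-40,0,-40],-1.25,-0.2]]' 30
```

```text
ring [0.665 0.043 0.018]
mic [0.455 0.157 0.01 ]
foot [ 0.497 -0.465  0.   ]
plug [0.45  0.352 0.01 ]
moncorner [ 0.505 -0.514  0.   ]
edge [ 0.373 -0.166  0.   ]
clock: 1.6
tcp_pos: [0.473, -0.1093, 0.4051]
orientation: [-1.234, 1.168, -1.17]
contact_force: [0.5, -0.8, 0.3]
grip_width: 0.0515
```

```bash
cat > go.py <<'E'
from h import *
import sys
def go(x,y,z,yaw):
    o=get_obs();M=R.from_rotvec(o["orientation"]).as_matrix()
    d=M.T@(np.array([x,y,z])-o["tcp_pos"])*100
    zy=np.degrees(np.arctan2(M[1,2],M[0,2]))
    tw=-np.radians((yaw-zy+180)%360-180)
    print("t",round(o["clock"],2),"shift cm",d.round(2),"twist",round(tw,3),"zyaw",zy.round(2),"tilt",M[:,1].round(3),"F",o["contact_force"].round(2),"w",round(o["grip_width"],4))
if __name__=="__main__": go(*map(float,sys.argv[1:]))
E
python3 go.py .525 -.001 .176 17.7
```

```text
t 1.6 shift cm [-10.54  22.91   5.76] twist -0.254 zyaw 3.14 tilt [ 0.001 -0.001 -1.   ] F [ 0.52 -0.8   0.33] w 0.0515
```

```bash
python3 -m jog '[[[-4,3,2],-0.1,-0.2],[[-8,7,4],-0.2,-0.2],[[-10.5,11,5.8],-0.254,-0.2],[[-10.5,15,5.8],-0.254,-0.2],[[-10.5,17,5.8],-0.254,-0.2],[[-10.5,17,5.8],-0.254,-0.2]]'; python3 go.py .525 -.001 .176 17.7
python3 - <<'E'
from h import *
f=grab_frame("top");cv2.imwrite("pics/a.png",cv2.resize(f["image"][170:270,280:400],None,fx=6,fy=6))
f=grab_frame("scene");cv2.imwrite("pics/b.png",cv2.resize(f["image"][150:250,280:400],None,fx=6,fy=6))
E
```

```text
clock: 2.35
tcp_pos: [0.5246, -0.0031, 0.2334]
orientation: [-1.34, 0.984, -0.98]
contact_force: [0.5, 0.2, -0.1]
grip_width: 0.051
t 2.35 shift cm [-0.19  5.74  0.12] twist -0.004 zyaw 17.49 tilt [-0.003 -0.    -1.   ] F [ 0.49  0.21 -0.06] w 0.051
```

View pics/b.png

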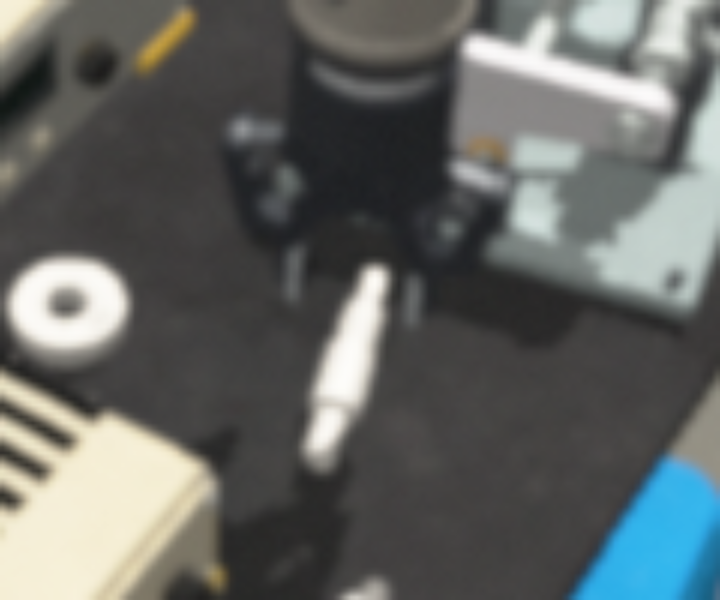

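```bash
python3 -m jog '[[[-0.2,3,0.1],0,-0.2],[[-0.2,5.5,0.1],0,-0.2],[[-0.2,5.7,0.1],0,-0.2],[[-0.2,5.7,0.1],0,0.6],[[-0.2,5.7,0.1],0,0.8],[[-0.2,5.7,0.1],0,0.8],[[-0.2,5.7,0.1],0,0.8],[[-0.2,5.7,0.1],0,0.8]]' 40; python3 go.py .525 -.001 .176 17.7
```

```text
clock: 3.45
tcp_pos: [0.5262, -0.0009, 0.1792]
orientation: [-1.337, 0.98, -0.983]
contact_force: [-1.0, -0.4, 6.8]
grip_width: 0.023
t 3.45 shift cm [-0.02  0.32 -0.12] twist -0.004 zyaw 17.46 tilt [ 0.002 -0.    -1.   ] F [-0.99 -0.38  6.82] w 0.023
```

```bash
python3 - <<'E'
from h import *
print(get_obs()["contact_force"],get_obs()["tcp_pos"])
f=grab_frame("scene");cv2.imwrite("pics/c.png",cv2.resize(f["image"][150:250,280:400],None,fx=6,fy=6))
print(get_obs()["contact_force"],get_obs()["tcp_pos"],get_obs()["grip_width"])
E
```

```text
[-0.99477773 -0.38405255  6.82441379] [ 0.52619996 -0.00085841  0.17921645]
[-2.66573338 -0.55282393  8.68253808] [ 0.52620555 -0.00089266  0.17922619] 0.022621326185696344
```

View pics/c.png

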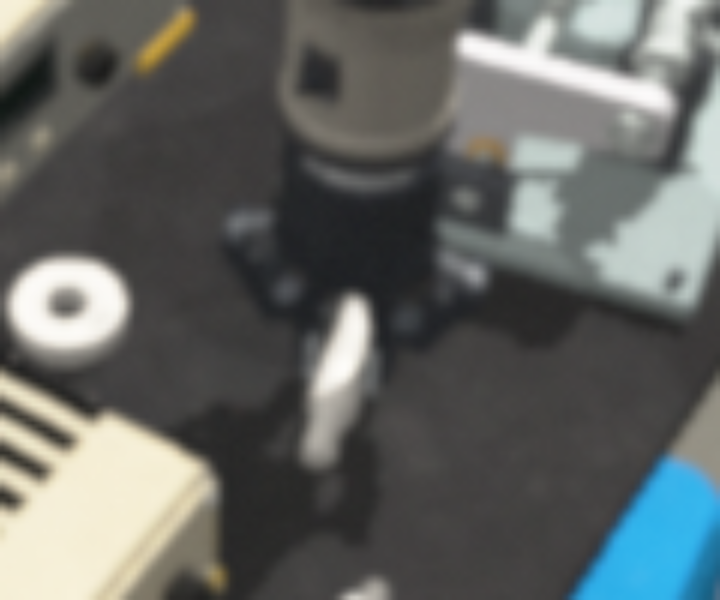

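```bash
python3 -m jog '[[[0,0,0],0,-0.2],[[0,0,0],0,-0.2],[[0,0,0],0,-0.2],[[0,0,0],0,-0.2]]'; python3 go.py .525 -.001 .1745 17.7; python3 - <<'E'
from h import *
f=grab_frame("scene");cv2.imwrite("pics/d.png",cv2.resize(f["image"][150:250,280:400],None,fx=6,fy=6))
E
```

```text
clock: 4.0
tcp_pos: [0.5255, -0.0009, 0.1776]
orientation: [-1.338, 0.982, -0.982]
contact_force: [-0.7, -0.1, -0.6]
grip_width: 0.051
t 4.0 shift cm [-0.    0.31 -0.05] twist -0.004 zyaw 17.48 tilt [-0. -0. -1.] F [-0.69 -0.11 -0.64] w 0.051
```

View pics/d.png

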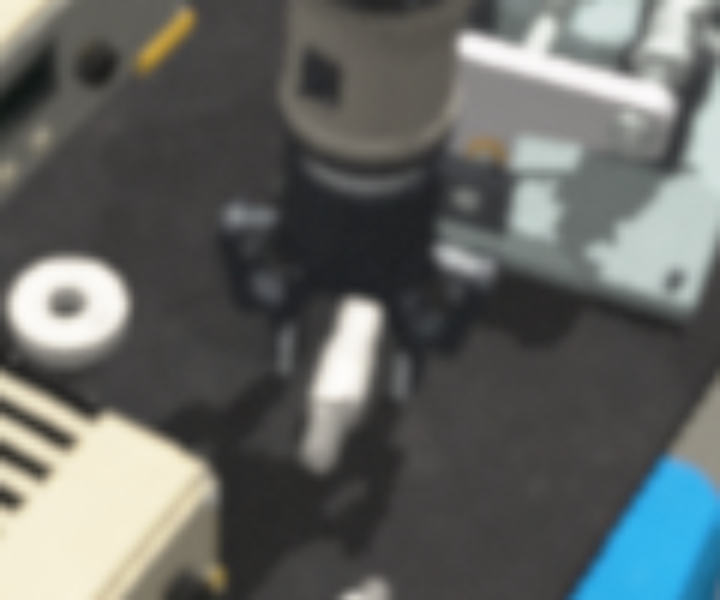

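```bash
python3 -m jog '[[[0,0.35,-0.05],0,-0.2],[[0,0.35,-0.05],0,-0.2],[[0,0.35,-0.05],0,0.6],[[0,0.35,-0.05],0,0.8],[[0,0.35,-0.05],0,0.8],[[0,0.35,-0.05],0,0.8],[[0,0.35,-0.05],0,0.8]]' 40; python3 go.py .525 -.001 .1745 17.7
```

```text
clock: 4.92
tcp_pos: [0.5252, -0.001, 0.1743]
orientation: [-1.338, 0.981, -0.982]
contact_force: [-0.5, 0.7, 2.4]
grip_width: 0.0229
t 4.92 shift cm [-0.   -0.02 -0.02] twist -0.004 zyaw 17.48 tilt [ 0.  0. -1.] F [-0.53  0.7   2.45] w 0.0229
```

```bash
python3 -m jog '[[[0,-2,0],0,0.8],[[0,-5,0],0,0.8],[[0,-10,0],0,0.8],[[0,-12,0],0,0.8],[[0,-12,0],0,0.8]]' 60; python3 go.py .525 -.001 .1745 17.7;python3 - <<'E'
from h import *
f=grab_frame("scene");cv2.imwrite("pics/e.png",cv2.resize(f["image"][130:230,280:400],None,fx=6,fy=6))
f=grab_frame("top");cv2.imwrite("pics/f.png",cv2.resize(f["image"][170:270,290:410],None,fx=6,fy=6))
E
```

```text
clock: 5.55
tcp_pos: [0.5253, -0.0012, 0.2952]
orientation: [-1.337, 0.98, -0.984]
contact_force: [0.2, 1.3, -3.6]
grip_width: 0.0222
t 5.55 shift cm [-0.04 12.07 -0.05] twist -0.004 zyaw 17.45 tilt [ 0.003 -0.    -1.   ] F [ 0.23  1.27 -3.58] w 0.0222
```

View pics/e.png

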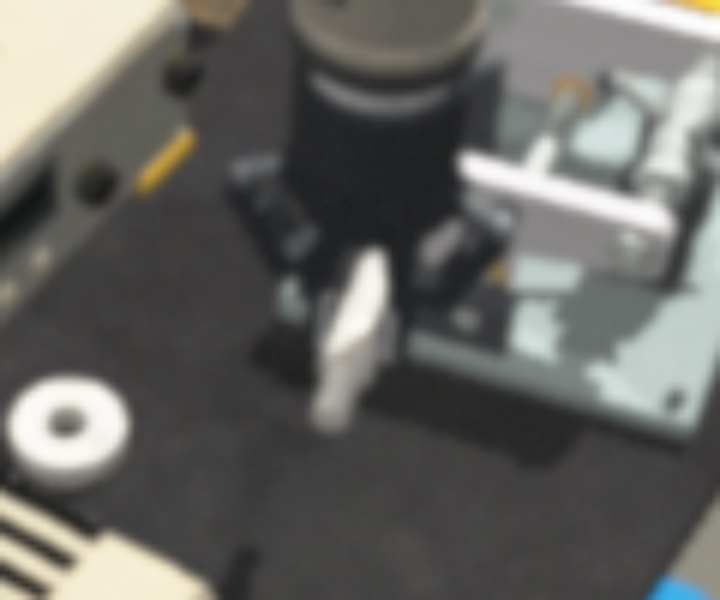

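View pics/f.png

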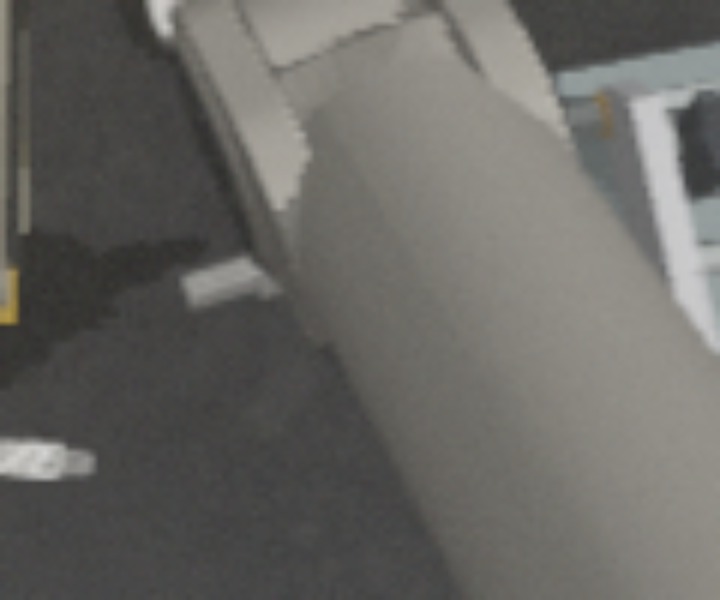

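```bash
python3 - <<'E'
from h import *
s=grab_frame("scene");t=grab_frame("top")
m=np.array([.5262,-.005,.1334]);a=np.array([-.301,.954,0])
for d in(.0625,.034,-.0625): 
    p=m+a*d;q=proj(s,p);w=proj(t,p);print(d,((q-[280,130])*6).round(),((w-[290,170])*6).round())
    q=proj(s,p+[0,0,.01]);print(((q-[280,130])*6).round())
E
```

```text
0.0625 [329. 415.] [183. 289.]
[330. 401.]
0.034 [344. 370.] [246. 269.]
[345. 356.]
-0.0625 [391. 229.] [460. 202.]
[392. 214.]
```

```bash
python3 go.py .5949 -.2294 .30 10.55
```

```text
t 5.75 shift cm [23.88 -0.75 -0.13] twist 0.121 zyaw 17.48 tilt [-0.003 -0.    -1.   ] F [-0.44  0.01 -2.17] w 0.0222
```

```bash
python3 -m jog '[[[3,-0.8,0],0.02,0.8],[[7,-0.8,0],0.04,0.8],[[11,-0.8,0],0.06,0.8],[[15,-0.8,-0.1],0.08,0.8],[[19,-0.8,-0.1],0.1,0.8],[[22,-0.8,-0.1],0.12,0.8],[[23.5,-0.8,-0.1],0.12,0.8],[[23.9,-0.8,-0.1],0.12,0.8],[[23.9,-0.8,-0.1],0.12,0.8],[[23.9,-0.8,-0.1],0.12,0.8]]'; python3 go.py .5949 -.2294 .25 10.55;python3 - <<'E'
from ov import *
C=(.5343,-.245)
f=grab_frame("top");s=grab_frame("scene")
ov(f,(150,275,365,490),6,C,10.8,"pics/g.png");ov(s,(90,200,310,430),6,C,10.8,"pics/i.png")
E
```

```text
clock: 7.0
tcp_pos: [0.5958, -0.2278, 0.3022]
orientation: [-1.291, 1.071, -1.07]
contact_force: [-0.1, 1.1, -2.1]
grip_width: 0.0225
t 7.0 shift cm [ 0.15  5.22 -0.12] twist 0.003 zyaw 10.72 tilt [-0.     0.001 -1.   ] F [-0.09  1.13 -2.11] w 0.0225
```

View pics/g.png

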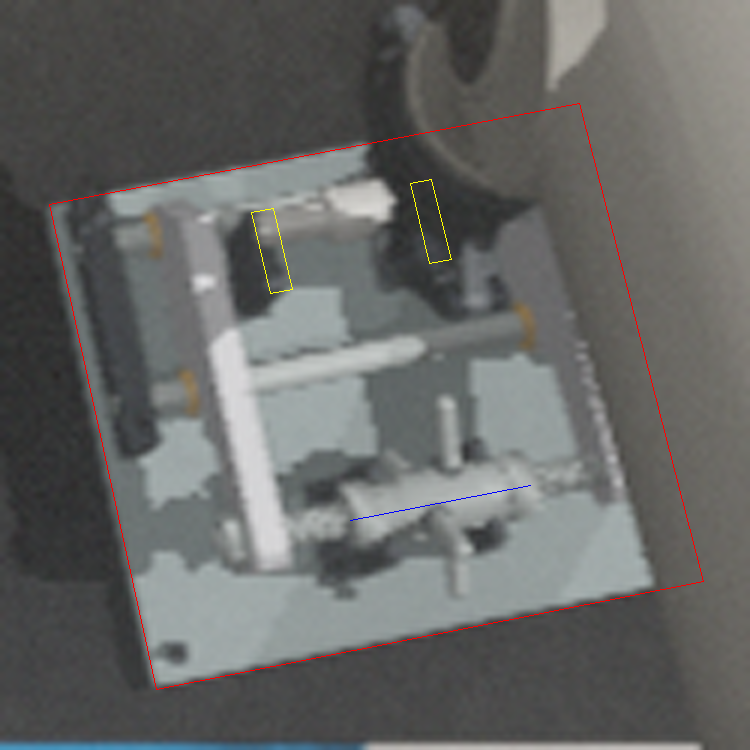

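View pics/i.png

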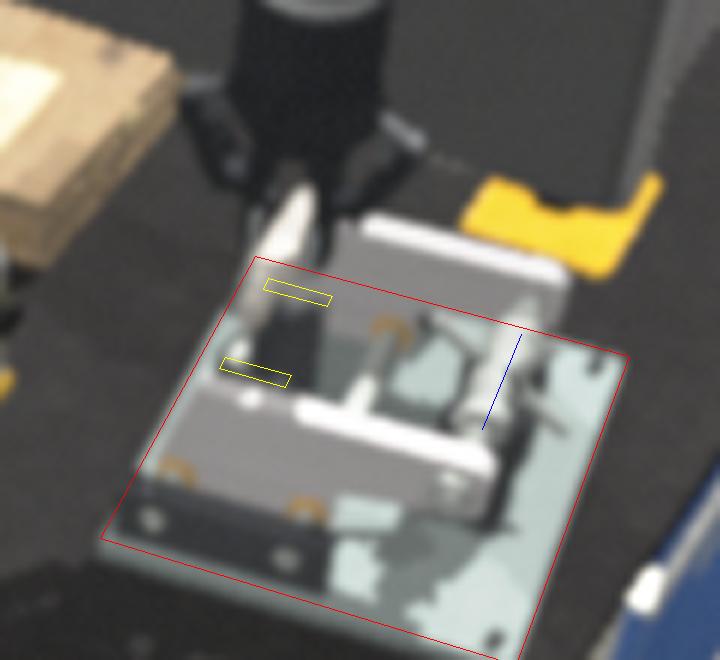

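```bash
python3 - <<'E'
from h import *
s=grab_frame("scene");t=grab_frame("top")
a=np.array([-.186,.9826,0]);m=np.array([.5958,-.2278,.3022-.1618])-.004*a
for d in(.0625,.034,-.0625): 
    p=m+a*d;q=proj(s,p);w=proj(t,p);print(d,((q-[310,90]+.5)*6).round(),((w-[365,150]+.5)*6).round())
E
```

```text
0.0625 [251. 313.] [258. 230.]
0.034 [269. 280.] [322. 217.]
-0.0625 [325. 176.] [540. 176.]
```

```bash
python3 -m jog '[[[0.15,1.5,-0.1],0,0.8],[[0.15,3,-0.1],0,0.8],[[0.15,4.2,-0.1],0,0.8],[[0.15,4.9,-0.1],0,0.8],[[0.15,4.9,-0.1],0,0.8]]'; python3 go.py .5949 -.2294 .247 10.55
```

```text
clock: 7.82
tcp_pos: [0.595, -0.2309, 0.2524]
orientation: [-1.291, 1.073, -1.071]
contact_force: [-0.8, 0.1, -1.3]
grip_width: 0.0222
t 7.83 shift cm [-0.15  0.54  0.02] twist 0.001 zyaw 10.61 tilt [-0.001  0.    -1.   ] F [-0.76  0.06 -1.28] w 0.0222
```

```bash
python3 -m jog '[[[-0.12,0.2,0],0,0.8],[[-0.12,0.35,0],0,0.8],[[-0.12,0.45,0],0,0.8],[[-0.12,0.5,0],0,0.8],[[-0.12,0.5,0],0,0.8]]'; python3 go.py .5949 -.2294 .247 10.55
```

```text
clock: 8.45
tcp_pos: [0.5951, -0.2298, 0.2484]
orientation: [-1.291, 1.071, -1.072]
contact_force: [0.3, 1.0, -1.8]
grip_width: 0.0223
t 8.45 shift cm [-0.04  0.14 -0.01] twist 0.001 zyaw 10.6 tilt [ 0.001 -0.    -1.   ] F [ 0.29  0.99 -1.79] w 0.0223
```

```bash
python3 - <<'E'
from ov import *
C=(.5343,-.245)
s=grab_frame("scene");f=grab_frame("top")
ov(f,(150,275,365,490),6,C,10.8,"pics/j2.png");ov(s,(90,200,310,430),6,C,10.8,"pics/j.png")
E
```

```text
(no output)
```

View pics/j.png

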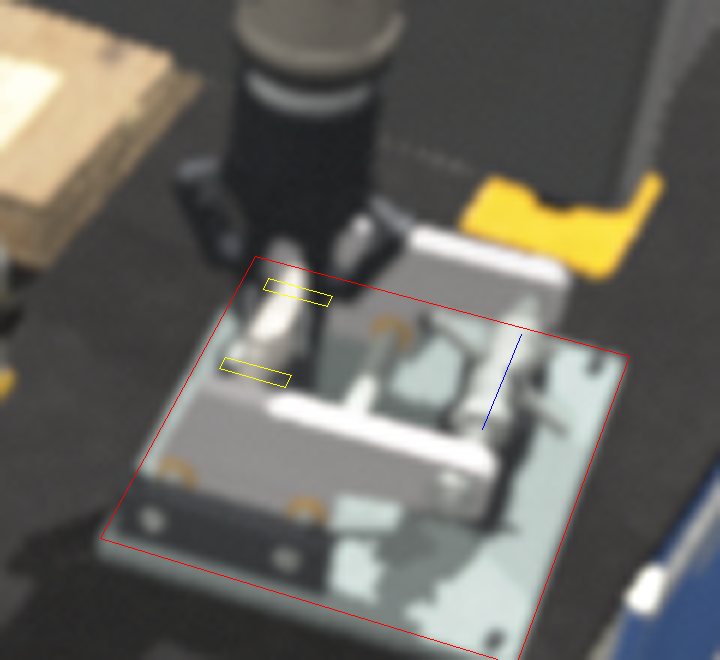

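View pics/j2.png

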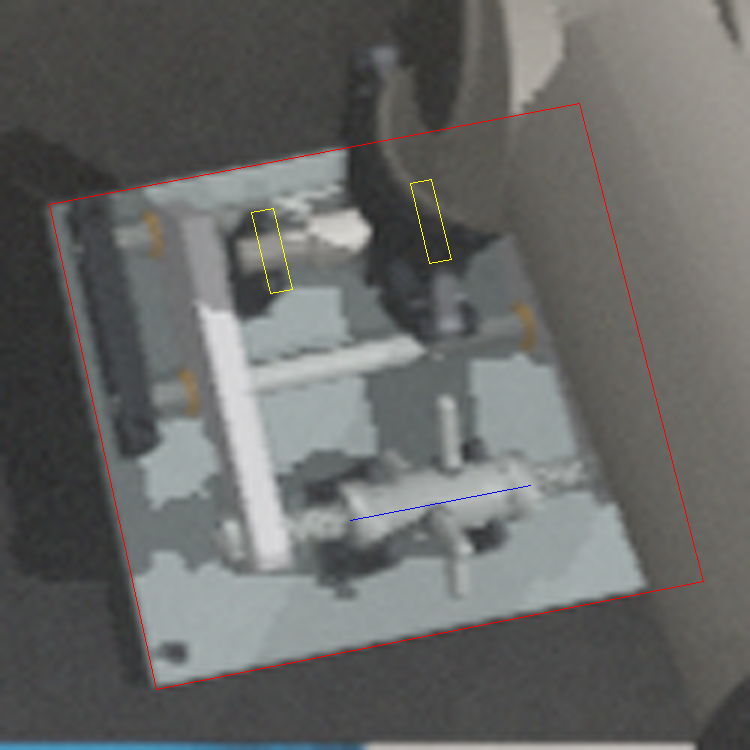

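```bash
python3 -m jog '[[[0,0.1,0],0,0.8],[[0,0.15,0],0,0.8],[[0,0.2,0],0,0.8],[[0,0.2,0],0,0.8]]'; python3 go.py .5949 -.2294 .247 10.55
```

```text
clock: 9.05
tcp_pos: [0.5957, -0.2297, 0.2473]
orientation: [-1.29, 1.07, -1.073]
contact_force: [1.2, -0.2, 5.3]
grip_width: 0.0222
t 9.05 shift cm [-0.04  0.03 -0.07] twist 0.001 zyaw 10.62 tilt [ 0.002 -0.    -1.   ] F [ 1.22 -0.22  5.28] w 0.0222
```

```bash
python3 -m jog '[[[0,0.03,0],0,0.3],[[0,0,0],0,0.2],[[0,0,0],0,0.0],[[0,0,0],0,-0.1],[[0,0,0],0,-0.1]]'; python3 go.py .5949 -.2294 .247 10.55
```

```text
clock: 9.68
tcp_pos: [0.5949, -0.2298, 0.2461]
orientation: [-1.291, 1.072, -1.072]
contact_force: [0.2, -0.4, -0.3]
grip_width: 0.0471
t 9.68 shift cm [-0.04 -0.09  0.01] twist 0.001 zyaw 10.6 tilt [-0.  0. -1.] F [ 0.16 -0.37 -0.28] w 0.0471
```

Lift clear and go back toward the robot side so the cameras can see.

```bash
python3 -m jog '[[[0,-2,0],0,-0.1],[[0,-5,0],0,-0.1],[[0,-8,0],0,-0.1],[[0,-10,0],0,-0.1],[[0,-10,-3],0,0.2],[[0,-10,-7],0,0.6],[[0,-10,-11],0,1],[[0,-10,-14],0,1],[[0,-10,-16],0,1],[[0,-10,-16],0,1]]'; python3 - <<'E'
from ov import *
C=(.5343,-.245)
s=grab_frame("scene");f=grab_frame("top")
ov(f,(150,275,365,490),6,C,10.8,"pics/k2.png");ov(s,(90,200,310,430),6,C,10.8,"pics/k.png")
E
```

```text
clock: 10.92
tcp_pos: [0.4369, -0.2597, 0.3466]
orientation: [-1.291, 1.073, -1.073]
contact_force: [-0.3, -0.6, -0.3]
grip_width: -0.0001
```

View pics/k.png

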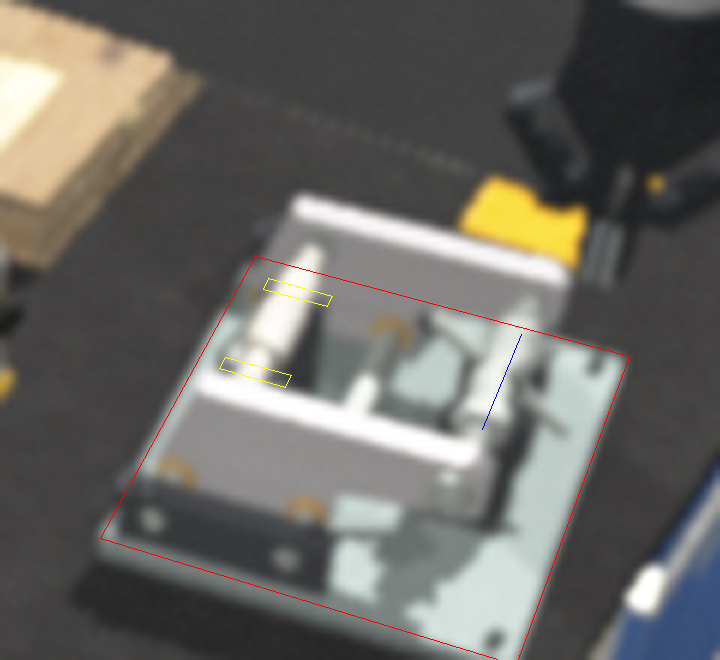

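View pics/k2.png

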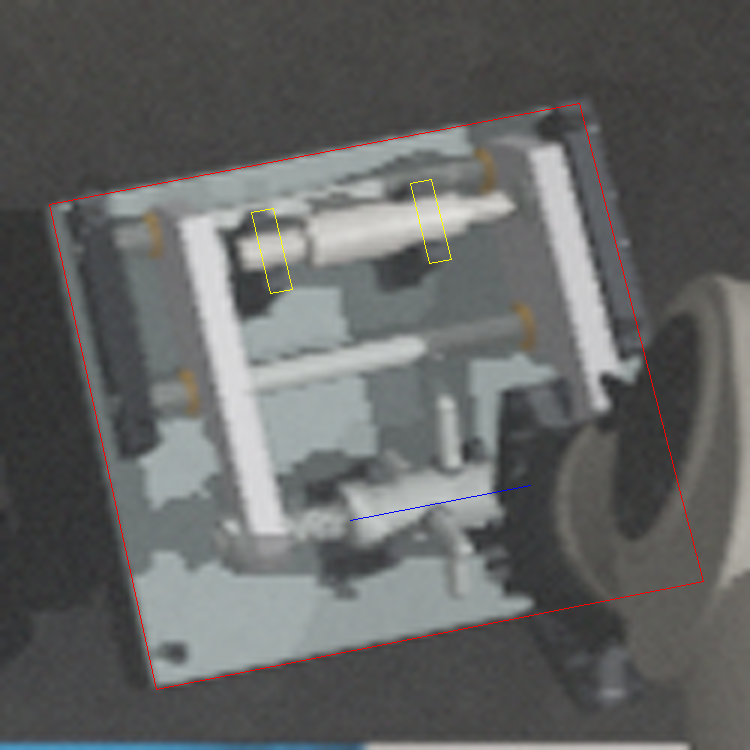

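```bash
python3 - <<'E'
from h import *
s=grab_frame("scene");t=grab_frame("top")
M=R.from_euler("z",10.8,degrees=True).as_matrix();C=np.array([.5343,-.245,0])
T=lambda u,v:((u+.5)/6-.5+365,(v+.5)/6-.5+150)
S=lambda u,v:((u+.5)/6-.5+310,(v+.5)/6-.5+90)
for a,b in(((445,400),(418,314)),((458,592),(566,431))):
    o1,d1=ray(t,*T(*a));o2,d2=ray(s,*S(*b))
    A=np.stack([d1,-d2],1);k=np.linalg.lstsq(A,o2-o1,rcond=None)[0]
    p=(o1+k[0]*d1+o2+k[1]*d2)/2;g=np.linalg.norm(o1+k[0]*d1-o2-k[1]*d2)
    q=M.T@(p-C);print("clamp coords rel axis",((q-[-.0625,0,.085])*1000).round(1),"gap",g)
o=get_obs();print(o["clock"])
# project candidate top-bar ends
for th in(-30,-20,-10,0,10,20,30):
    r=np.radians(th);out=[]
    for y in(-.006,.006):
        p=M@np.array([-.0625+.05*np.sin(r),y,.085+.05*np.cos(r)])+C
        out+=[((proj(t,p)-[365,150]+.5)*6).round(),((proj(s,p)-[310,90]+.5)*6).round()]
    print(th,*out)
E
python3 - <<'E'
import cv2
i=cv2.imread("pics/top0.png");cv2.imwrite("pics/l.png",cv2.resize(i[205:255,415:465],None,fx=12,fy=12,interpolation=cv2.INTER_CUBIC))
i=cv2.imread("pics/scene0.png");cv2.imwrite("pics/m.png",cv2.resize(i[125:175,370:420],None,fx=12,fy=12,interpolation=cv2.INTER_CUBIC))
E
```

```text
clamp coords rel axis [46.7 -5.9 24.4] gap 0.010429354541178187
clamp coords rel axis [-39.7  -6.2 -28.7] gap 0.00033281509240944455
11.125
-30 [493. 546.] [565. 325.] [465. 551.] [559. 339.]
-20 [491. 527.] [551. 315.] [463. 532.] [546. 329.]
-10 [487. 507.] [536. 308.] [460. 512.] [531. 322.]
0 [483. 487.] [520. 302.] [455. 492.] [515. 316.]
10 [478. 467.] [504. 299.] [450. 472.] [498. 313.]
20 [471. 448.] [488. 299.] [444. 454.] [482. 312.]
30 [465. 432.] [472. 300.] [438. 437.] [466. 314.]
```

View pics/l.png

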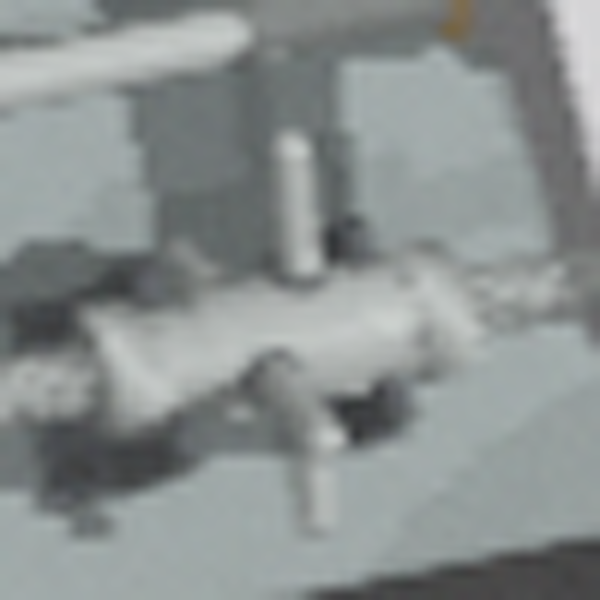

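View pics/m.png

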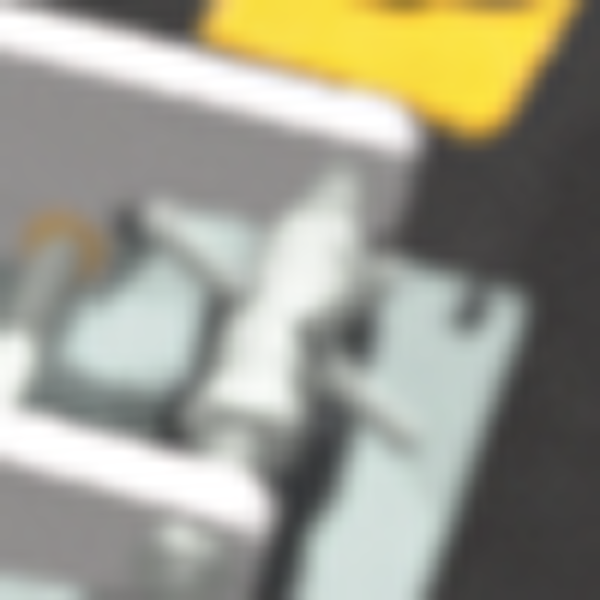

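```bash
python3 go.py .4120 -.2683 .2904 10.8
```

```text
t 11.12 shift cm [ 0.44  5.6  -2.83] twist -0.002 zyaw 10.68 tilt [ 0.001  0.    -1.   ] F [ 0.67 -0.02 -0.34] w -0.0003
```

```bash
python3 -m jog '[[[0.4,0,-1.5],0,1],[[0.4,2,-2.8],0,1],[[0.4,4.5,-2.8],0,1],[[0.4,5.6,-2.8],0,1],[[0.4,5.6,-2.8],0,1]]' ; cat > tq.py <<'E'
from h import *
def tq():
    o=get_obs();C=np.array([.5343,-.245,0]);M=R.from_euler("z",10.8,degrees=True).as_matrix()
    T=R.from_rotvec(o["orientation"]).as_matrix();p=o["tcp_pos"]
    tip=p+T[:,1]*.1734
    q=(M.T@(tip-C)-[-.0625,0,.085])*1000
    F=M.T@o["contact_force"];m=M.T@o["moment"]
    r=M.T@(p-C)-[-.0625,0,.085]
    print("t %.2f"%o["clock"],"tip rel axis mm",q.round(1),"F clamp",F.round(1),"mom",m.round(2),"torque on hub (TCP moment)",-(m+np.cross(r,F))[1].round(3))
tq()
E
python3 tq.py; python3 - <<'E'
from ov import *
s=grab_frame("scene");cv2.imwrite("pics/n.png",cv2.resize(s["image"][110:200,340:440],None,fx=7,fy=7,interpolation=cv2.INTER_CUBIC))
E
```

```text
clock: 11.75
tcp_pos: [0.4107, -0.2683, 0.2897]
orientation: [-1.291, 1.073, -1.07]
contact_force: [0.2, -1.0, 0.2]
grip_width: -0.0002
t 11.75 tip rel axis mm [-63.5   0.5  31.3] F clamp [-0.  -1.   0.2] mom [-0.01  0.02 -0.02] torque on hub (TCP moment) -0.026
```

View pics/n.png

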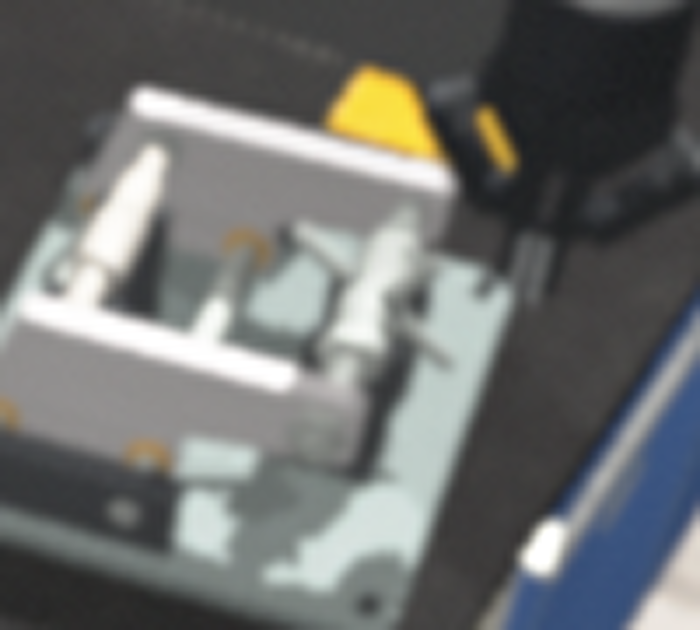

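```bash
python3 -m jog '[[[0,0,0.8],0,1],[[0,0,1.6],0,1],[[0,0,2.2],0,1],[[0,0,2.8],0,1],[[0,0,3.3],0,1]]' ; python3 tq.py;python3 -m jog '[[[0,0,0.5],0,1],[[0,0,1],0,1],[[0,0,1.5],0,1]]'; python3 tq.py
```

```text
clock: 12.42
tcp_pos: [0.4419, -0.2645, 0.29]
orientation: [-1.295, 1.076, -1.073]
contact_force: [-12.6, -8.4, 8.7]
grip_width: 0.0001
t 12.43 tip rel axis mm [-32.8  -2.1  31.6] F clamp [-14.   -5.8   8.7] mom [-1.24  2.9   0.1 ] torque on hub (TCP moment) -0.314
clock: 12.8
tcp_pos: [0.4561, -0.2635, 0.2907]
orientation: [-1.296, 1.076, -1.077]
contact_force: [-8.2, -12.3, 9.9]
grip_width: -0.0005
t 12.80 tip rel axis mm [-18.7  -4.4  32.3] F clamp [-10.3 -10.5   9.9] mom [-1.99  2.21  0.03] torque on hub (TCP moment) -0.263
```

```bash
python3 -m jog '[[[0,0,-0.8],0,1],[[0,0,-1.5],0,1],[[-0.4,0,-1.5],0,1],[[-0.8,0,-1.5],0,1],[[-0.8,0,-1.5],0,1]]' ; python3 tq.py;python3 - <<'E'
from ov import *
s=grab_frame("scene");cv2.imwrite("pics/o.png",cv2.resize(s["image"][110:200,340:440],None,fx=7,fy=7,interpolation=cv2.INTER_CUBIC))
s=grab_frame("top");cv2.imwrite("pics/p.png",cv2.resize(s["image"][190:270,400:500],None,fx=7,fy=7,interpolation=cv2.INTER_CUBIC))
E
```

```text
clock: 13.42
tcp_pos: [0.4421, -0.2535, 0.2902]
orientation: [-1.291, 1.071, -1.07]
contact_force: [0.1, 0.6, -0.5]
grip_width: 0.0001
t 13.43 tip rel axis mm [-29.7   9.   31.8] F clamp [ 0.2  0.5 -0.5] mom [ 0.02 -0.03  0.03] torque on hub (TCP moment) -0.001
```

View pics/o.png

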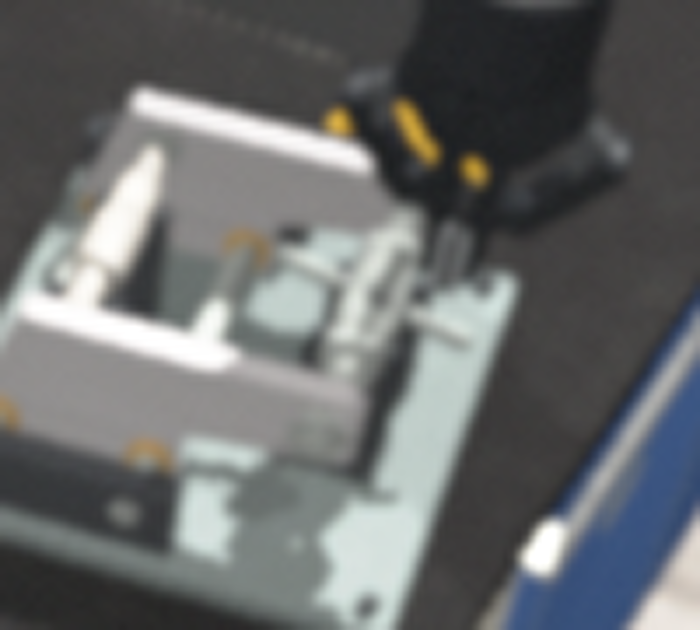

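View pics/p.png

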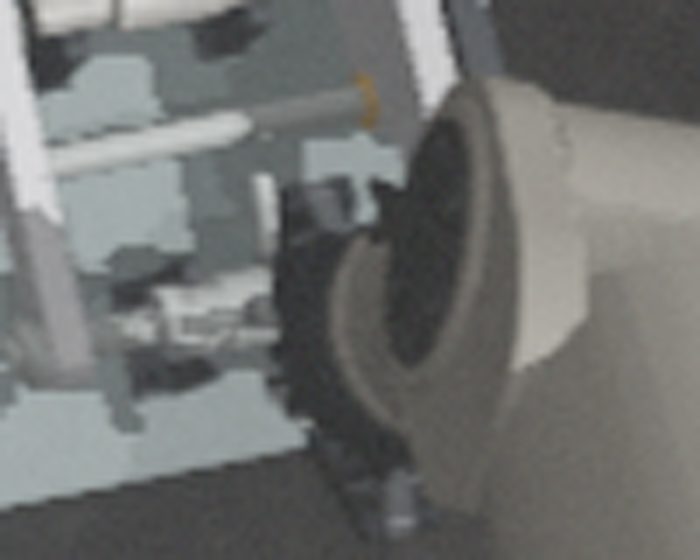

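```bash
python3 -m jog '[[[0.2,0,0.6],0,1],[[0.2,0,1.2],0,1],[[0.2,0,1.8],0,1],[[0.2,0,2.2],0,1]]' ; python3 tq.py;python3 -m jog '[[[0,0,0.5],0,1],[[0,0,1],0,1]]'; python3 tq.py
```

```text
clock: 14.02
tcp_pos: [0.4628, -0.253, 0.2899]
orientation: [-1.294, 1.076, -1.071]
contact_force: [-6.4, -1.2, 5.1]
grip_width: -0.0002
t 14.03 tip rel axis mm [-10.    5.6  31.5] F clamp [-6.5  0.1  5.1] mom [0.02 1.35 0.02] torque on hub (TCP moment) -0.063
clock: 14.28
tcp_pos: [0.4717, -0.2514, 0.289]
orientation: [-1.295, 1.078, -1.069]
contact_force: [-7.7, -2.8, -1.7]
grip_width: -0.0001
t 14.28 tip rel axis mm [-1.4  5.7 30.6] F clamp [-8.1 -1.3 -1.7] mom [-0.15  1.81 -0.05] torque on hub (TCP moment) -0.149
```

```bash
python3 -m jog '[[[0,0,0.5],0,1],[[0,0,1],0,1],[[0,0,1.5],0,1]]'; python3 tq.py;python3 - <<'E'
from ov import *
s=grab_frame("scene");cv2.imwrite("pics/q.png",cv2.resize(s["image"][110:200,340:440],None,fx=7,fy=7,interpolation=cv2.INTER_CUBIC))
E
```

```text
clock: 14.65
tcp_pos: [0.486, -0.2485, 0.2885]
orientation: [-1.296, 1.08, -1.068]
contact_force: [-8.6, -1.0, 0.6]
grip_width: -0.0
t 14.65 tip rel axis mm [12.9  6.  30.2] F clamp [-8.7  0.6  0.6] mom [0.03 1.83 0.05] torque on hub (TCP moment) -0.054
```

View pics/q.png

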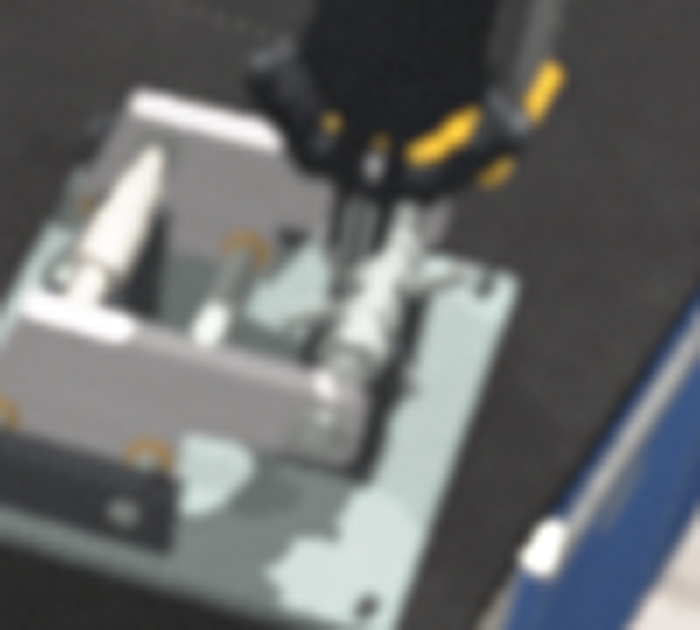

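```bash
python3 - <<'E'
from h import *
s=grab_frame("scene")
M=R.from_euler("z",10.8,degrees=True).as_matrix();C=np.array([.5343,-.245,0])
for y in(-.006,.006):
  for th in range(-90,70,10):
    r=np.radians(th);p=M@np.array([-.0625+.05*np.sin(r),y,.085+.05*np.cos(r)])+C
    print(y,th,((proj(s,p)-[340,110]+.5)*7).round())
E
```

```text
-0.006 -90 [484. 324.]
-0.006 -80 [486. 310.]
-0.006 -70 [485. 295.]
-0.006 -60 [481. 280.]
-0.006 -50 [473. 265.]
-0.006 -40 [462. 251.]
-0.006 -30 [449. 239.]
-0.006 -20 [433. 228.]
-0.006 -10 [416. 219.]
-0.006 0 [397. 213.]
-0.006 10 [378. 209.]
-0.006 20 [359. 208.]
-0.006 30 [341. 210.]
-0.006 40 [324. 214.]
-0.006 50 [309. 221.]
-0.006 60 [297. 230.]
0.006 -90 [478. 341.]
0.006 -80 [480. 326.]
0.006 -70 [479. 311.]
0.006 -60 [474. 296.]
0.006 -50 [467. 281.]
0.006 -40 [456. 268.]
0.006 -30 [442. 255.]
0.006 -20 [426. 244.]
0.006 -10 [409. 235.]
0.006 0 [390. 229.]
0.006 10 [371. 225.]
0.006 20 [352. 224.]
0.006 30 [334. 226.]
0.006 40 [317. 230.]
0.006 50 [302. 237.]
0.006 60 [289. 246.]
```

```bash
python3 -m jog '[[[0,0,0.5],0,1],[[0,0,0.9],0,1],[[0,0,0.9],0,1],[[0,0,0.4],0,1],[[0,-2,0.2],0,1],[[0,-4,0],0,1],[[0,-4,-2.5],0,1],[[0.6,-4,-5],0,1],[[1.2,-4,-7],0,1],[[1.2,-4,-7],0,1]]'; python3 tq.py;python3 - <<'E'
from ov import *
s=grab_frame("scene");cv2.imwrite("pics/r.png",cv2.resize(s["image"][110:200,340:440],None,fx=7,fy=7,interpolation=cv2.INTER_CUBIC))
E
```

```text
clock: 16.0
tcp_pos: [0.4213, -0.2732, 0.3316]
orientation: [-1.29, 1.072, -1.075]
contact_force: [0.7, -0.1, 0.4]
grip_width: -0.0003
t 16.00 tip rel axis mm [-53.6  -6.9  73.2] F clamp [ 0.6 -0.2  0.4] mom [0.06 0.01 0.03] torque on hub (TCP moment) -0.188
```

View pics/r.png

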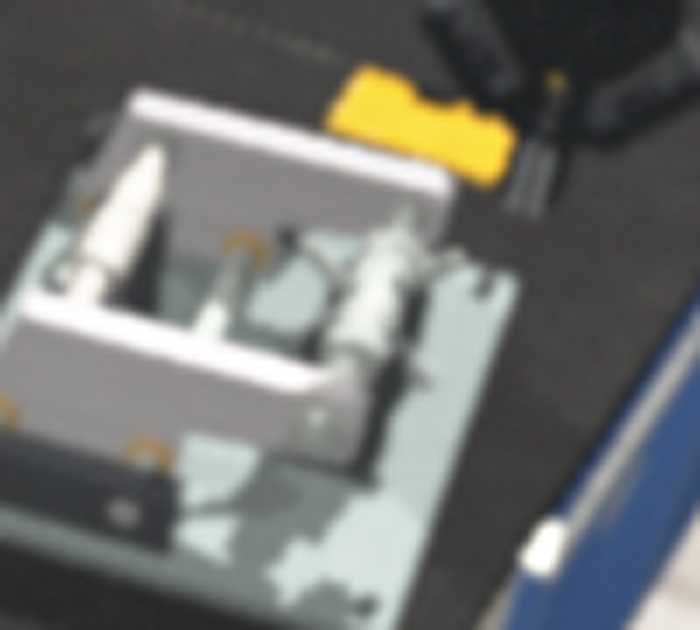

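```bash
python3 -m jog '[[[0,2.2,0],0,1],[[0,4.2,0],0,1],[[0,4.2,0.3],0,1],[[0,4.2,1.0],0,1],[[0,4.2,1.7],0,1],[[0,4.2,2.4],0,1],[[0,4.2,3.1],0,1]]'; python3 tq.py; python3 -m jog '[[[0,0,0.7],0,1],[[0,0,1.4],0,1],[[0,0,2.0],0,1]]'; python3 tq.py
```

```text
clock: 16.92
tcp_pos: [0.4422, -0.2697, 0.2886]
orientation: [-1.311, 1.1, -1.061]
contact_force: [-58.1, -2.9, 58.2]
grip_width: -0.0
t 16.93 tip rel axis mm [-38.1  -6.3  30.2] F clamp [-57.7   8.   58.2] mom [ 1.9  12.75  0.2 ] torque on hub (TCP moment) -2.907
clock: 17.3
tcp_pos: [0.4701, -0.2697, 0.2899]
orientation: [-1.296, 1.073, -1.085]
contact_force: [0.9, -21.8, -8.6]
grip_width: 0.0
t 17.30 tip rel axis mm [ -5.5 -14.   31.6] F clamp [ -3.2 -21.6  -8.6] mom [-4.47  0.94 -0.22] torque on hub (TCP moment) -0.243
```

```bash
python3 -m jog '[[[0,0,0.6],0,1],[[0,0,1.2],0,1]]'; python3 tq.py;  python3 -m jog '[[[0,0,0.5],0,1],[[0,0,0.8],0,1],[[0,0,0.8],0,1]]'; python3 tq.py; python3 - <<'E'
from ov import *
s=grab_frame("scene");cv2.imwrite("pics/s.png",cv2.resize(s["image"][110:200,340:440],None,fx=7,fy=7,interpolation=cv2.INTER_CUBIC))
E
```

```text
clock: 17.55
tcp_pos: [0.4809, -0.268, 0.2886]
orientation: [-1.299, 1.078, -1.081]
contact_force: [-8.6, -20.1, -4.3]
grip_width: 0.0003
t 17.55 tip rel axis mm [  4.5 -14.1  30.2] F clamp [-12.2 -18.1  -4.3] mom [-3.93  2.72 -0.07] torque on hub (TCP moment) -0.264
clock: 17.92
tcp_pos: [0.4907, -0.2608, 0.2886]
orientation: [-1.294, 1.075, -1.073]
contact_force: [-5.5, -3.0, 1.6]
grip_width: 0.0001
t 17.93 tip rel axis mm [16.  -7.6 30.2] F clamp [-6.  -1.9  1.6] mom [-0.62  1.48  0.01] torque on hub (TCP moment) -0.237
```

View pics/s.png

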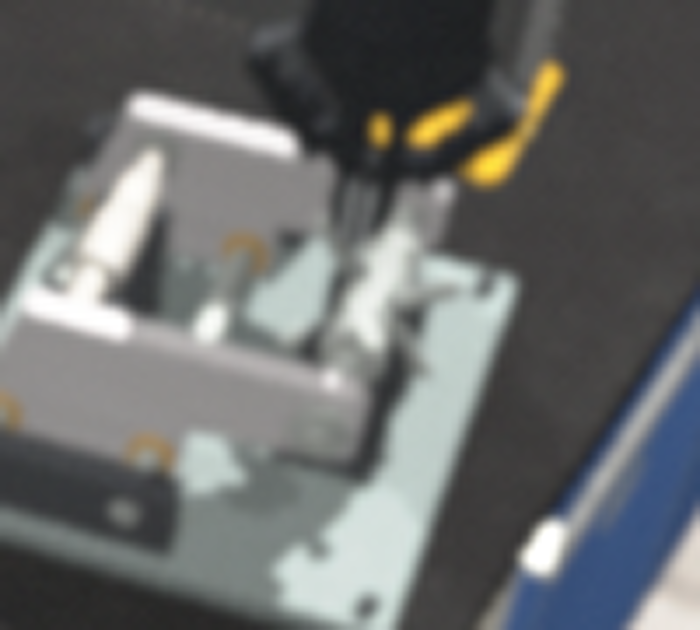

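```bash
python3 -m jog '[[[0,0,0.3],0,1],[[0,0,0.6],0,1]]'; python3 tq.py; python3 -m jog '[[[0,0,-0.4],0,1],[[0,-2,-0.6],0,1],[[0,-4.5,-0.7],0,1],[[0,-4.5,-3],0,1],[[-0.7,-4.5,-5.5],0,1],[[-1.3,-4.5,-7.5],0,1],[[-1.3,-4.5,-7.7],0,1]]'; python3 tq.py;  python3 - <<'E'
from ov import *
s=grab_frame("scene");cv2.imwrite("pics/u.png",cv2.resize(s["image"][110:200,340:440],None,fx=7,fy=7,interpolation=cv2.INTER_CUBIC))
s=grab_frame("top");cv2.imwrite("pics/v.png",cv2.resize(s["image"][165:255,380:490],None,fx=7,fy=6.6,interpolation=cv2.INTER_CUBIC))
E
```

```text
clock: 18.23
tcp_pos: [0.4958, -0.2592, 0.2881]
orientation: [-1.295, 1.077, -1.071]
contact_force: [-8.1, -1.6, 1.6]
grip_width: -0.0003
t 18.23 tip rel axis mm [21.  -6.7 29.7] F clamp [-8.3 -0.1  1.6] mom [-0.13  1.8   0.04] torque on hub (TCP moment) -0.082
clock: 19.1
tcp_pos: [0.4192, -0.2595, 0.3349]
orientation: [-1.291, 1.07, -1.074]
contact_force: [0.3, -0.3, 0.4]
grip_width: -0.0
t 19.10 tip rel axis mm [-53.    7.   76.5] F clamp [ 0.2 -0.3  0.4] mom [-0.01 -0.01  0.03] torque on hub (TCP moment) -0.062
```

View pics/u.png

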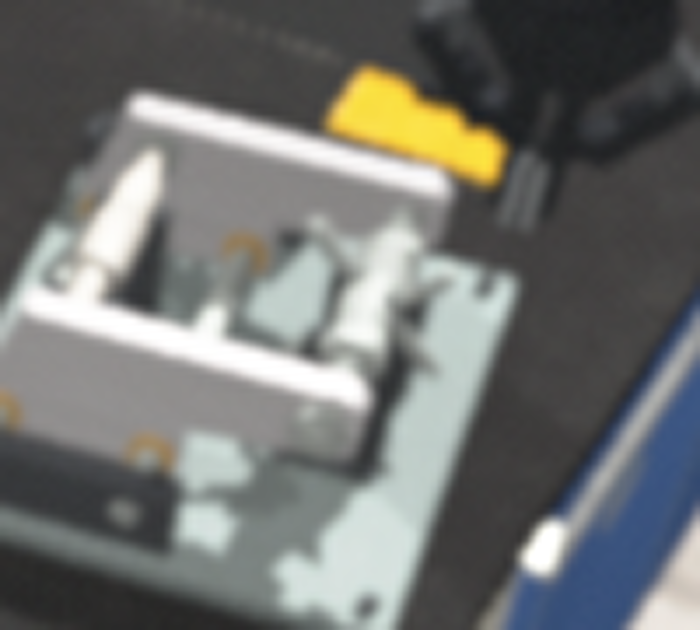

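View pics/v.png

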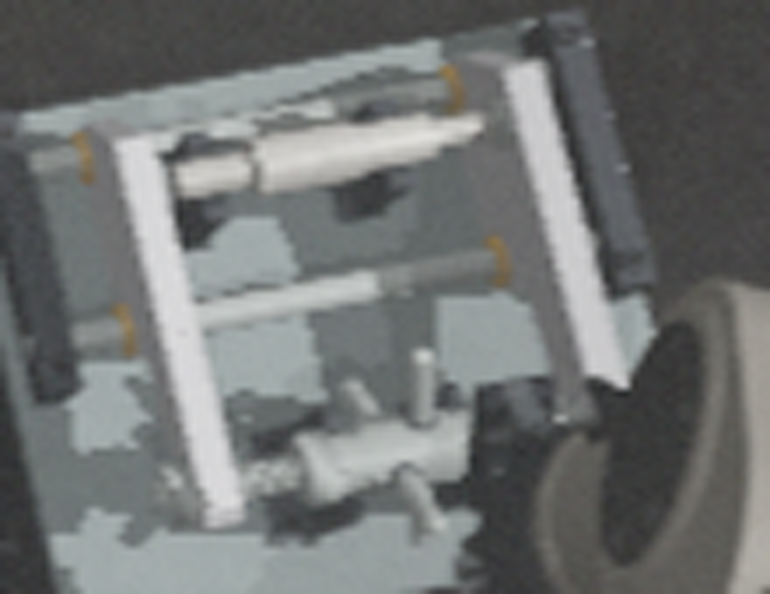

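```bash
python3 -m jog '[[[0,2.5,0],0,1],[[0,5.2,0],0,1],[[0,5.2,0],0,1],[[0,5.2,0.6],0,1],[[0,5.2,0.9],0,1],[[0,5,1.2],0,1],[[0,4.8,1.45],0,1]]'; python3 tq.py; python3 -m jog '[[[0,-0.25,0.35],0,1],[[0,-0.5,0.7],0,1]]'; python3 tq.py
```

```text
clock: 20.08
tcp_pos: [0.4312, -0.2578, 0.2853]
orientation: [-1.296, 1.079, -1.069]
contact_force: [-12.1, -2.2, 4.0]
grip_width: 0.0
t 20.07 tip rel axis mm [-42.6   7.   26.9] F clamp [-12.3   0.1   4. ] mom [0.1  2.56 0.04] torque on hub (TCP moment) -0.266
clock: 20.32
tcp_pos: [0.4385, -0.2563, 0.2907]
orientation: [-1.295, 1.078, -1.07]
contact_force: [-10.4, -1.2, 5.3]
grip_width: 0.0001
t 20.32 tip rel axis mm [-34.9   6.9  32.3] F clamp [-10.4   0.7   5.3] mom [ 0.24  2.1  -0.03] torque on hub (TCP moment) -0.143
```

```bash
cat >> tq.py <<'E'
def est(h=6.5):
    o=get_obs();C=np.array([.5343,-.245,0]);M=R.from_euler("z",10.8,degrees=True).as_matrix()
    T=R.from_rotvec(o["orientation"]).as_matrix();tip=o["tcp_pos"]+T[:,1]*.1734
    q=(M.T@(tip-C)-[-.0625,0,.085])*1000;F=-M.T@o["contact_force"]
    x=q[0]+h
    if x<0: z=np.sqrt(max(50.2**2-x*x,0));th=np.degrees(np.arcsin(max(-1,x/50.2)))+5
    else:
        z=q[2];r=np.hypot(x,z);th=np.degrees(np.arctan2(x,z)+np.arcsin(4.5/r))
    print("theta %.0f torque %.3f"%(th,(z*F[0]-x*F[2])/1000))
est()
E
python3 -m jog '[[[0,-0.2,0.4],0,1],[[0,-0.4,0.8],0,1]]'; python3 tq.py; python3 -m jog '[[[0,-0.15,0.4],0,1],[[0,-0.25,0.8],0,1]]'; python3 tq.py
```

```text
clock: 20.58
tcp_pos: [0.4472, -0.2546, 0.295]
orientation: [-1.294, 1.076, -1.071]
contact_force: [-7.3, -0.8, 0.2]
grip_width: -0.0003
t 20.57 tip rel axis mm [-25.6   6.9  36.6] F clamp [-7.3  0.6  0.2] mom [0.18 1.54 0.03] torque on hub (TCP moment) -0.017
theta -17 torque 0.335
clock: 20.82
tcp_pos: [0.4552, -0.253, 0.2971]
orientation: [-1.294, 1.075, -1.071]
contact_force: [-5.5, -1.0, -2.3]
grip_width: -0.0004
t 20.82 tip rel axis mm [-17.3   7.   38.7] F clamp [-5.6  0.  -2.3] mom [0.08 1.3  0.02] torque on hub (TCP moment) -0.077
theta -7 torque 0.300
```

```bash
python3 -m jog '[[[0,-0.05,0.4],0,1],[[0,-0.1,0.8],0,1]]'|tail -0; python3 tq.py; python3 -m jog '[[[0,0,0.35],0,1],[[0,0,0.7],0,1]]'|tail -0; python3 tq.py
```

```text
t 21.07 tip rel axis mm [-9.6  7.  39.5] F clamp [-6.   0.8 -1.9] mom [0.06 1.33 0.03] torque on hub (TCP moment) -0.026
theta 1 torque 0.308
t 21.32 tip rel axis mm [-2.7  7.  39.4] F clamp [-7.7  0.1 -1.7] mom [0.09 1.46 0.02] torque on hub (TCP moment) 0.172
theta 12 torque 0.295Exception ignored on flushing sys.stdout:
BrokenPipeError: [Errno 32] Broken pipe
Exception ignored on flushing sys.stdout:
BrokenPipeError: [Errno 32] Broken pipe
```

```bash
python3 -m jog '[[[0,0.1,0.3],0,1],[[0,0.15,0.6],0,1]]' >/dev/null; python3 tq.py; python3 -m jog '[[[0,0.15,0.3],0,1],[[0,0.3,0.6],0,1]]'>/dev/null; python3 tq.py;  python3 -m jog '[[[0,0.15,0.3],0,1],[[0,0.3,0.6],0,1]]'>/dev/null; python3 tq.py
```

```text
t 21.57 tip rel axis mm [ 3.6  7.  38.2] F clamp [-6.5 -0.2 -0.1] mom [0.15 1.49 0.01] torque on hub (TCP moment) -0.115
theta 21 torque 0.247
t 21.82 tip rel axis mm [10.1  6.9 35.5] F clamp [-6.6  0.9  2. ] mom [0.24 1.35 0.01] torque on hub (TCP moment) 0.06
theta 32 torque 0.268
t 22.07 tip rel axis mm [16.   6.8 32.5] F clamp [-7.   0.7  3.7] mom [0.26 1.53 0.05] torque on hub (TCP moment) -0.015
theta 41 torque 0.311
```

```bash
python3 -m jog '[[[0,0.1,0.3],0,1],[[0,0.2,0.5],0,1]]' >/dev/null; python3 tq.py; python3 -m jog '[[[0,0,0.1],0,1],[[0,-2,0],0,1],[[0,-4.3,-0.3],0,1],[[0,-4.5,-3],0,1],[[0.7,-4.5,-5.5],0,1],[[1.3,-4.5,-7.3],0,1],[[1.3,-4.5,-7.4],0,1]]'>/dev/null; python3 tq.py;  python3 - <<'E'
from ov import *
s=grab_frame("scene");cv2.imwrite("pics/w.png",cv2.resize(s["image"][110:200,340:440],None,fx=7,fy=7,interpolation=cv2.INTER_CUBIC))
s=grab_frame("top");cv2.imwrite("pics/x.png",cv2.resize(s["image"][165:255,380:490],None,fx=7,fy=6.6,interpolation=cv2.INTER_CUBIC))
E
```

```text
t 22.32 tip rel axis mm [19.9  6.9 30. ] F clamp [-8.8  1.4  1.3] mom [0.19 2.   0.04] torque on hub (TCP moment) -0.181
theta 48 torque 0.299
t 23.20 tip rel axis mm [-52.1  -6.8  75.5] F clamp [ 1.  -0.3 -0.4] mom [-0.01  0.01  0.03] torque on hub (TCP moment) -0.233
theta -60 torque -0.001
```

View pics/w.png

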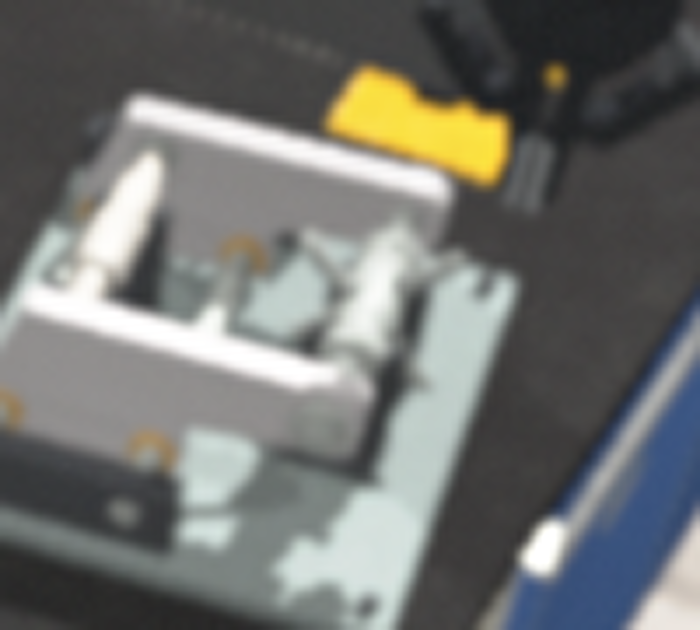

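View pics/x.png

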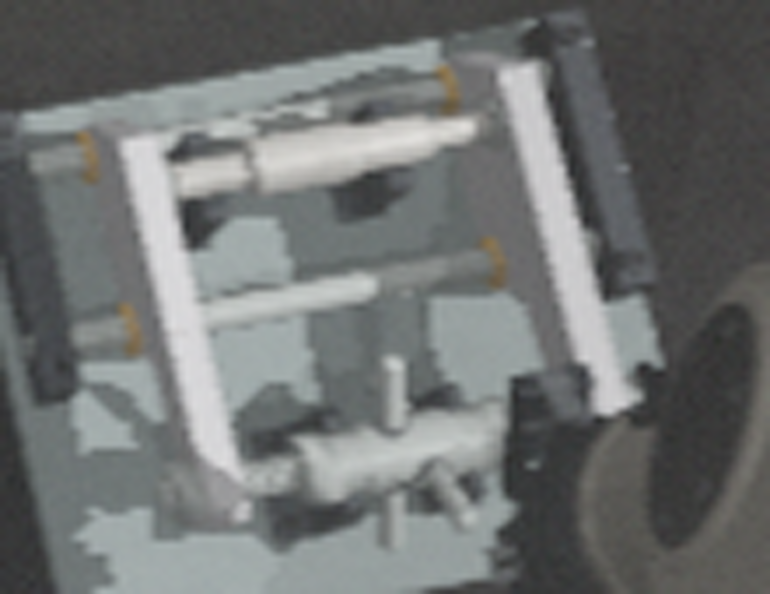

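```bash
python3 -m jog '[[[0,2.5,0],0,1],[[0,5.1,0],0,1],[[0,5.1,0],0,1],[[0,5.1,0.5],0,1],[[0,5.1,0.8],0,1]]'>/dev/null; python3 tq.py; python3 -m jog '[[[0,-0.2,0.3],0,1],[[0,-0.4,0.5],0,1]]'>/dev/null; python3 tq.py;  python3 -m jog '[[[0,-0.25,0.3],0,1],[[0,-0.4,0.5],0,1]]'>/dev/null; python3 tq.py
```

```text
t 23.93 tip rel axis mm [-46.7  -5.6  24. ] F clamp [-14.3   1.4   6.5] mom [0.29 2.95 0.02] torque on hub (TCP moment) -0.423
theta -48 torque 0.171
t 24.18 tip rel axis mm [-43.   -5.6  27.7] F clamp [-13.    2.4   4.5] mom [0.28 2.54 0.07] torque on hub (TCP moment) -0.104
theta -42 torque 0.285
t 24.43 tip rel axis mm [-37.   -5.6  32.2] F clamp [-10.7   1.5   4.1] mom [0.41 2.27 0.05] torque on hub (TCP moment) -0.215
theta -32 torque 0.303
```

```bash
python3 -m jog '[[[0,-0.15,0.3],0,1],[[0,-0.25,0.5],0,1]]'>/dev/null; python3 tq.py|tail -1; python3 -m jog '[[[0,-0.12,0.3],0,1],[[0,-0.2,0.5],0,1]]'>/dev/null; python3 tq.py|tail -1
```

```text
theta -25 torque 0.291
theta -18 torque 0.264
```

```bash
python3 -m jog '[[[0,-0.1,0.3],0,1],[[0,-0.15,0.5],0,1]]'>/dev/null; python3 tq.py
```

```text
t 25.18 tip rel axis mm [-20.1  -5.7  39. ] F clamp [-7.4  2.7  7.1] mom [0.54 1.66 0.06] torque on hub (TCP moment) -0.235
theta -11 torque 0.259
```

```bash
python3 -m jog '[[[0,-0.1,0.2],0,1],[[0,-0.1,0.4],0,1]]'>/dev/null; python3 tq.py
```

```text
t 25.43 tip rel axis mm [-16.1  -5.7  39.7] F clamp [-6.9  2.2  5.3] mom [0.49 1.53 0.04] torque on hub (TCP moment) -0.149
theta -6 torque 0.287
```

```bash
python3 -m jog '[[[0,0,0.2],0,1],[[0,0,0.4],0,1]]'>/dev/null; python3 tq.py
```

```text
t 25.68 tip rel axis mm [-11.6  -5.7  40. ] F clamp [-6.4  2.   5.7] mom [0.54 1.37 0.05] torque on hub (TCP moment) -0.071
theta -1 torque 0.290
```

```bash
python3 -m jog '[[[0,0,0.2],0,1],[[0,0,0.4],0,1]]'>/dev/null; python3 tq.py
```

```text
t 25.93 tip rel axis mm [-7.5 -5.7 40. ] F clamp [-6.2  1.7  4.6] mom [ 0.5   1.38 -0.01] torque on hub (TCP moment) -0.102
theta 4 torque 0.304
```

```bash
python3 -m jog '[[[0,0,0.2],0,1],[[0,0,0.4],0,1]]'>/dev/null; python3 tq.py
```

```text
t 26.18 tip rel axis mm [-3.9 -5.7 39.7] F clamp [-7.4  2.4  4.4] mom [0.47 1.49 0.03] torque on hub (TCP moment) 0.065
theta 10 torque 0.305
```

```bash
python3 -m jog '[[[0,0.05,0.2],0,1],[[0,0.1,0.4],0,1]]'>/dev/null; python3 tq.py
```

```text
t 26.43 tip rel axis mm [ 0.2 -5.7 38.9] F clamp [-8.   2.7  5.8] mom [0.52 1.46 0.05] torque on hub (TCP moment) 0.243
theta 16 torque 0.351
```

```bash
python3 -m jog '[[[0,0.05,0.2],0,1],[[0,0.12,0.4],0,1]]'>/dev/null; python3 tq.py
```

```text
t 26.68 tip rel axis mm [ 4.3 -5.7 37.8] F clamp [-7.4  2.9  6.7] mom [0.59 1.55 0.07] torque on hub (TCP moment) 0.053
theta 22 torque 0.353
```

```bash
python3 -m jog '[[[0,0.1,0.2],0,1],[[0,0.2,0.4],0,1]]'>/dev/null; python3 tq.py
```

```text
t 26.93 tip rel axis mm [ 8.5 -5.7 36.1] F clamp [-7.5  3.9  8.6] mom [0.67 1.57 0.01] torque on hub (TCP moment) 0.081
theta 29 torque 0.400
```

```bash
python3 -m jog '[[[0,0.05,0.1],0,1],[[0,0.1,0.2],0,1]]'>/dev/null; python3 tq.py; python3 - <<'E'
from ov import *
s=grab_frame("top");cv2.imwrite("pics/y.png",cv2.resize(s["image"][165:255,380:490],None,fx=7,fy=6.6,interpolation=cv2.INTER_CUBIC))
E
python3 tq.py
```

```text
t 27.18 tip rel axis mm [10.5 -5.8 35.1] F clamp [-7.   3.2  8.7] mom [0.67 1.63 0.06] torque on hub (TCP moment) -0.072
theta 32 torque 0.394
t 27.23 tip rel axis mm [10.7 -5.7 35.1] F clamp [-7.4  3.4  8.3] mom [0.66 1.49 0.06] torque on hub (TCP moment) 0.152
theta 33 torque 0.404
```

View pics/y.png

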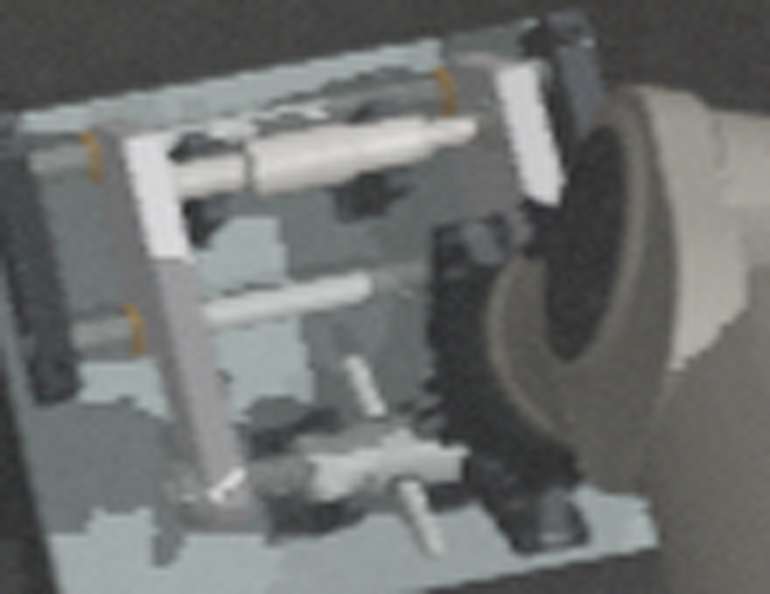

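```bash
python3 -m jog '[[[0,0.05,0.1],0,1],[[0,0.1,0.2],0,1]]'>/dev/null; python3 tq.py
```

```text
t 27.48 tip rel axis mm [12.4 -5.7 34.2] F clamp [-8.2  3.4  9.5] mom [0.65 1.69 0.09] torque on hub (TCP moment) 0.122
theta 36 torque 0.459
```

```bash
python3 -m jog '[[[0,0.05,0.1],0,1],[[0,0.1,0.2],0,1]]'>/dev/null; python3 tq.py
```

```text
t 27.73 tip rel axis mm [14.2 -5.7 33.1] F clamp [-8.9  2.9 10. ] mom [0.69 1.85 0.05] torque on hub (TCP moment) 0.139
theta 39 torque 0.501
```

```bash
python3 -m jog '[[[0,0,-0.3],0,1],[[0,0,-0.8],0,1],[[0,-1.5,-1],0,1],[[0,-4.5,-1.5],0,1],[[0,-7,-4],0,1],[[0,-10,-7],0,1],[[0,-12,-9],0,1],[[0,-12,-9],0,1]]'; python3 tq.py; python3 - <<'E'
from ov import *
s=grab_frame("scene");cv2.imwrite("pics/z1.png",cv2.resize(s["image"][110:200,320:430],None,fx=7,fy=6.6,interpolation=cv2.INTER_CUBIC))
s=grab_frame("top");cv2.imwrite("pics/z2.png",cv2.resize(s["image"][165:255,380:490],None,fx=7,fy=6.6,interpolation=cv2.INTER_CUBIC));cv2.imwrite("pics/z3.png",s["image"])
E
```

```text
clock: 28.72
tcp_pos: [0.4002, -0.2769, 0.4125]
orientation: [-1.291, 1.07, -1.077]
contact_force: [-0.0, -0.7, -0.8]
grip_width: -0.0001
t 28.73 tip rel axis mm [-74.8  -6.9 154.1] F clamp [-0.1 -0.7 -0.8] mom [-0.01 -0.05 -0.01] torque on hub (TCP moment) 0.155
theta -85 torque 0.055
```

View pics/z1.png

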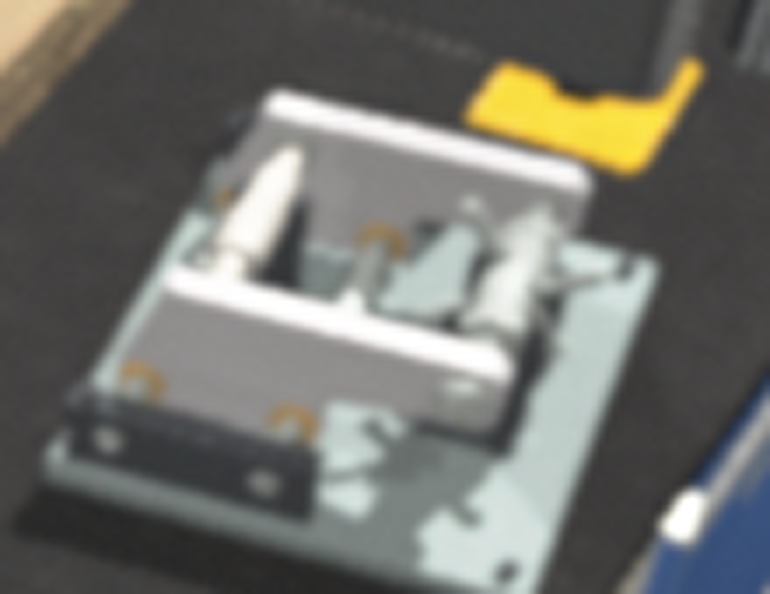

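View pics/z2.png

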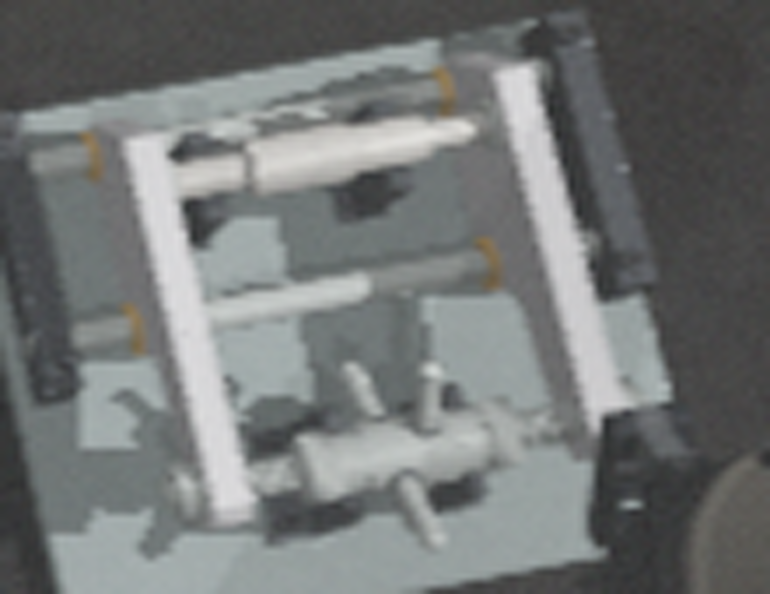

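View pics/z3.png

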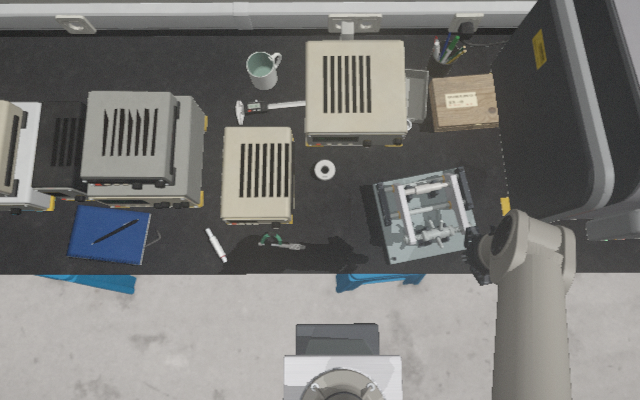

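```bash
python3 - <<'E'
from h import *
f=cv2.imread("pics/z3.png");F=grab_frame("top");g=cv2.cvtColor(f,cv2.COLOR_BGR2GRAY)
m=np.zeros_like(g);m[165:250,390:480]=(g[165:250,390:480]>195)*255
n,l,st,ce=cv2.connectedComponentsWithStats(m);ey=np.array([-.187,.982])
for k in range(1,n):
    if st[k,4]>60:
        v,u=np.nonzero(l==k);P=np.array([cast(F,x,y,.103)[:2] for x,y in zip(u,v)])
        print(st[k],"y clamp mm",1000*((P-[.5343,-.245])@ey).mean())
o=get_obs();print(o["clock"],np.linalg.norm(o["contact_force"]))
E
```

```text
[451 175  18  52 201] y clamp mm -71.80064733881476
[416 183  32   9 114] y clamp mm -4.173410951471729
[399 186  33  56 308] y clamp mm 68.50705133920468
28.875 0.42958638731516563
```

```bash
python3 - <<'E'
from bench import *
print(hand_in())
E
```

```text
the job is handed in; nothing more can be done
None
```

The shaft lies in the two vee rests, 16 mm journal on the +y side, and I let go of it before turning anything. I then pushed the cross bars away from the robot in four strokes, about 5.8 rad in all. I stopped when the turning clearly stiffened, and handed in at about 29 s with the arm lifted clear.

**Last checks:**
- **Torque:** it was about 0.30 N m while turning free. The last readings were 0.40, 0.46 and 0.50 N m, each uncertain by about 0.04. The stop was therefore at or slightly above the 0.45 that is right, and below 0.6.
- **Jaws and shaft:** in the last pictures the shaft lies level between the jaws and touches the right-hand pad. The left-hand contact is hidden under the jaw's top. The right jaw has drawn in about 7 mm, which fits the turns made. My measurement of the left jaw was blurred by a neighbouring bright part.
- **Gauges:** I had no reason to go near them, and the top view shows the ring, micrometer and plug where they were.

**What went less well:**
- **First grasp:** it sat a little high, so I opened the fingers and gripped the shaft again lower.
- **First stroke:** the finger slid sideways off the bar, so I moved it over and pushed again.
- **Second stroke:** the closed fingers jammed against the bar end. The wrist force read about 82 N, under the 120 N limit. That was contact at the fingers, not the gripper's body, so I don't believe the 40 N limit applies, but I can't confirm it. I followed the bar's arc after that, and the forces stayed low.

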